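# Strip the stop collar and spacers off the shaft fixture

### The arm

A 6-joint arm with a two-finger parallel gripper is mounted at the origin on the work surface. World frame = base frame: x ahead of the robot, y to its left, z up, the work surface at z = 0. Lengths are in m, angles in rad, forces in N, time in s.
With the tool pointing down it reaches from about 0.225 to 0.875 m from the base axis. Payload 3.4 kg.
Tool frame: the origin (TCP) lies at the very end of the fingers, on their centre line; the grasp point (between the pads) lies 19 mm behind it; z points along the fingers, y is the direction in which the jaws open and shut (so a half turn about z gives the same grasp; the last joint's range is limited). The gripper opens to 85 mm and grips with 20 to 120 N. Pads are 22 mm wide; open, the fingers measure 114 mm over their backs; the gripper's body (76 mm by 85 mm) begins 54 mm behind the grasp point. The pads swing forward as they close: fully open they stand 13 mm farther back than shut.
Start: joints at [-1.374, 0.276, 1.505, -0, 1.361, -0.121], TCP at [0.18, -0.546, 0.231] pointing down, gripper open.
Joint ranges: [-2.89, 2.89], [-0.75, 2.08], [0.22, 2.7], [-1.18, 4.32], [0.11, 2.71], [-2.7, 2.7]. Speed limits (rad/s): [2.57, 2.57, 3.14, 3.14, 3.14, 3.14].

### API

Orientations are given as a unit quaternion [w, x, y, z].
In Python, from rig import telemetry, optics, order gives the robot as it stands.
- The arm moves only by the shell command python3 -m creep 'ROWS' [FORCE]. ROWS is a JSON object of lists of equal length, an entry for each row: "slide": the shift along the world's x, y, z normalised to -1 to 1, where 1 is 0.15 m, a list of three; "twist": the turn, a rotation vector about the world's x, y, z normalised to -1 to 1, where 1 is 360 degrees, a list of three; "fingers": the gripper's target within -1 to 1 (fully open at 1, half-way at 0, shut at -1). A call has 1 to 20 rows; each row is the pose to reach, as a shift and turn from the pose commanded when the call began, turning the shorter way round; what a row does not reach only later rows make up. A row lasts 1/10 s, in which the tool goes at most 50 mm and 8.59 degrees, less where a joint would pass 70% of its speed; a pose out of reach is approached as far as the arm can. A call with a number of a shift or a turn outside -1 to 1 is refused whole. A call with a gripper value outside its range is refused whole. The fingers move at their own pace and stop on an object; FORCE is the grip in N (left out, the last holds). Time passes only in rows, so rows that repeat a pose let the fingers close. It gives the time, the measured TCP pose, the force and the opening at its end, in the units of the state.
- telemetry.get_state(): the state, without advancing time (a new reading comes with each control period).
- optics.get_image(name): name is "scene" or "side" or "wrist"; returns a dict with "img" (384x512x3 uint8, blue, green, red), "depth" (384x512 float32, m along the optical axis (not along the pixel's ray), 0 where there is no reading), "fovy" (degrees; the focal length in pixels is half the picture's height over the tangent of half this angle, whatever the lens; pixels are square), "cx", "cy" (the principal point, pixels), "dist" ([k1, k2, p1, p2, k3] as OpenCV has them; the pictures are not rectified), "world_from_camera" (4x4, takes a point from camera to world coordinates). Camera axes: x right, y down, z forward; pixel columns grow to the right and rows downward; lengths in m; the calibration is good to about 2 mm. A picture is of the moment at which its call begins.
- order.sign_off(): hands the job in, once; it reports no verdict.
The state is a dict: "clock": time; "qpos": joint angles; "qd": joint speeds; "effort": joint torques, N m; "position": TCP position; "ee_rot": TCP orientation; "contact_force": force on the tool from outside, world axes, zero at the start; "moment": the same for the moment, N m; "width": finger opening in m.
Only numpy, scipy, OpenCV 4.12 (cv2) and the standard library are available. Lean on these libraries where they do the work, as an engineer would, in place of code of your own. Each camera call takes 0.05 s, during which the arm holds its last target.

### The job

Clear the bar of the shaft-stripping fixture: first throw the gate lever from the red notch to the green notch, then slide the black stop collar off the bar's end and all the spacers after it. Lay the brass spacers in the yellow tray and the collar and the steel spacers in the blue tray, and when the bar is bare and everything lies in its tray, throw the lever back into the red notch. Leave the other things on the bench where they are.

Things in the scene. Friction and masses are not known exactly. Their poses are not given: they have to be found in the camera images.
- fixture: blue fixture bolted to the bench: base 275 x 70 x 12 mm, headstock block 60 mm wide, 137 mm tall, and a fixed steel bar (diameter 16 mm, 185 mm long) standing out level from the headstock, axis 105 mm above the bench. Origin on the bench under the bar's root; x axis = the way the bar points (to its free end), z up. The lever post is beside the bar's free end, on the -y side, facing the robot
- bar_root (a point): where the bar's axis leaves the headstock face, 105 mm above the bench
- bar_end (a point): centre of the bar's free end, 105 mm above the bench. Parts slide off over this end; from the headstock outwards come the spacers (order and gaps vary, 3 mm or more between neighbours) and last the stop collar
- gate (a joint): gate lever, turning level on an upright pivot. 0 = red notch (shut: red arm across the bar's end, 12 mm off it, nothing can come off); 1.40 rad = green notch (open: red arm swung outwards, clear of the bar). Positive is clockwise from above. Travel -0.02 to 1.75; only the painted mark shows green. Friction (2 N at the knob) holds it wherever it is left; no spring or click
- lever_pivot (a point): on the upright axis of the gate lever, at the height of the lever's arms (105 mm), 85 mm from the bar's axis and 12 mm beyond the bar's end. On the 26 mm post just below it a white quadrant plate, 62 mm square, reaches out on the handle's side and carries the red and green notch marks (top 96 mm above the bench). The lever's red arm reaches 96 mm from the pivot, its handle arm 74 mm
- lever_knob (a point): centre of the black upright cylindrical knob (20 mm diameter, 42 mm tall, z 108 to 150 mm) on the handle arm, 70 mm from the pivot, on the side away from the red arm
- green_notch (a point): where the knob's centre is when the lever stands in the green notch (fixed to the fixture)
- red_notch (a point): where the knob's centre is when the lever stands in the red notch (fixed to the fixture)
- collar_centre (a point): black eight-sided stop collar, 42 mm across flats, 18 mm long, 20 mm bore, 0.13 kg, outermost part on the bar, two flats upright. Point at its centre (hanging about 2 mm below the bar's axis); x axis along the bore. It slides freely
- brass1_centre (a point): brass (gold-coloured) hexagonal spacer, 34 mm across flats (39 mm across corners), 20 mm long, 20 mm bore, 0.10 kg, threaded on the bar at the start (hanging, so its centre is about 2 mm below the bar's axis), two flats upright. Point at its centre; x axis along the bore. May be absent (None) in a run
- brass2_centre (a point): brass (gold-coloured) hexagonal spacer, 34 mm across flats (39 mm across corners), 20 mm long, 20 mm bore, 0.10 kg, threaded on the bar at the start (hanging, so its centre is about 2 mm below the bar's axis), two flats upright. Point at its centre; x axis along the bore. May be absent (None) in a run
- brass3_centre (a point): brass (gold-coloured) hexagonal spacer, 34 mm across flats (39 mm across corners), 20 mm long, 20 mm bore, 0.10 kg, threaded on the bar at the start (hanging, so its centre is about 2 mm below the bar's axis), two flats upright. Point at its centre; x axis along the bore. May be absent (None) in a run
- steel1_centre (a point): steel (silver-grey) hexagonal spacer, 34 mm across flats (39 mm across corners), 24 mm long, 20 mm bore, 0.10 kg, threaded on the bar at the start (hanging, so its centre is about 2 mm below the bar's axis), two flats upright. Point at its centre; x axis along the bore. May be absent (None) in a run
- steel2_centre (a point): steel (silver-grey) hexagonal spacer, 34 mm across flats (39 mm across corners), 24 mm long, 20 mm bore, 0.10 kg, threaded on the bar at the start (hanging, so its centre is about 2 mm below the bar's axis), two flats upright. Point at its centre; x axis along the bore. May be absent (None) in a run
- yellow_tray: loose yellow plastic parts tray, open on top, 110 mm (x) by 150 mm (y) outside, 28 mm tall, walls and floor 4 mm, 0.6 kg. Origin at the centre of its underside, on the bench; long side along its y axis. It may be knocked aside during the run
- blue_tray: loose blue plastic parts tray, open on top, 110 mm (x) by 150 mm (y) outside, 28 mm tall, walls and floor 4 mm, 0.6 kg. Origin at the centre of its underside, on the bench; long side along its y axis. It may be knocked aside during the run
- gasket1: bystander: flat black rubber flange gasket, 96 x 60 x 4 mm
- gasket2: bystander: flat black rubber flange gasket, 96 x 60 x 4 mm, on the bench near the trays
- bolt1: bystander: small steel bolt standing on its head, 32 mm tall
- bolt2: bystander: small steel bolt standing on its head, 32 mm tall
- screwdriver: bystander: screwdriver lying on the bench
- spanner: bystander: steel spanner lying on the bench
- tin: bystander: grey tin, 66 mm diameter, 85 mm tall

How it is judged:
On the way, in this order (a step that is already met when the one before it is completed fails the run):
1. the gate lever stands in the green notch (1.28 to 1.52 rad) with the collar still on the bar (value of joint gate between 1.28 and 1.52 rad and x of collar_centre in the frame of fixture below 0.19 m and distance between collar_centre and bar_end below 0.1 m), for 0.2 s.
2. the stop collar is off the bar, past its end or lifted clear ((x of collar_centre in the frame of fixture above 0.2 m or distance between collar_centre and bar_end above 0.15 m)), for 0.1 s.
3. every spacer and the collar lies in its tray, with the lever not yet back in the red notch (x of brass1_centre in the frame of yellow_tray between -0.05 and 0.05 m and y of brass1_centre in the frame of yellow_tray between -0.07 and 0.07 m and z of brass1_centre in the frame of yellow_tray between 0 and 0.065 m and x of brass2_centre in the frame of yellow_tray between -0.05 and 0.05 m and y of brass2_centre in the frame of yellow_tray between -0.07 and 0.07 m and z of brass2_centre in the frame of yellow_tray between 0 and 0.065 m and x of brass3_centre in the frame of yellow_tray between -0.05 and 0.05 m and y of brass3_centre in the frame of yellow_tray between -0.07 and 0.07 m and z of brass3_centre in the frame of yellow_tray between 0 and 0.065 m and x of steel1_centre in the frame of blue_tray between -0.05 and 0.05 m and y of steel1_centre in the frame of blue_tray between -0.07 and 0.07 m and z of steel1_centre in the frame of blue_tray between 0 and 0.065 m and x of steel2_centre in the frame of blue_tray between -0.05 and 0.05 m and y of steel2_centre in the frame of blue_tray between -0.07 and 0.07 m and z of steel2_centre in the frame of blue_tray between 0 and 0.065 m and x of collar_centre in the frame of blue_tray between -0.05 and 0.05 m and y of collar_centre in the frame of blue_tray between -0.07 and 0.07 m and z of collar_centre in the frame of blue_tray between 0 and 0.065 m and value of joint gate above 0.5 rad), for 0.2 s.
At the end, for the whole second after the job is handed in: Brass spacers in the yellow tray, collar and steel spacers in the blue tray (centres within the walls, under 65 mm above the tray's underside), at rest (under 0.03 m/s), trays flat (within 0.1 rad), lever in the red notch (-0.05 to 0.12 rad) (x of brass1_centre in the frame of yellow_tray between -0.05 and 0.05 m and y of brass1_centre in the frame of yellow_tray between -0.07 and 0.07 m and z of brass1_centre in the frame of yellow_tray between 0 and 0.065 m and x of brass2_centre in the frame of yellow_tray between -0.05 and 0.05 m and y of brass2_centre in the frame of yellow_tray between -0.07 and 0.07 m and z of brass2_centre in the frame of yellow_tray between 0 and 0.065 m and x of brass3_centre in the frame of yellow_tray between -0.05 and 0.05 m and y of brass3_centre in the frame of yellow_tray between -0.07 and 0.07 m and z of brass3_centre in the frame of yellow_tray between 0 and 0.065 m and x of steel1_centre in the frame of blue_tray between -0.05 and 0.05 m and y of steel1_centre in the frame of blue_tray between -0.07 and 0.07 m and z of steel1_centre in the frame of blue_tray between 0 and 0.065 m and x of steel2_centre in the frame of blue_tray between -0.05 and 0.05 m and y of steel2_centre in the frame of blue_tray between -0.07 and 0.07 m and z of steel2_centre in the frame of blue_tray between 0 and 0.065 m and x of collar_centre in the frame of blue_tray between -0.05 and 0.05 m and y of collar_centre in the frame of blue_tray between -0.07 and 0.07 m and z of collar_centre in the frame of blue_tray between 0 and 0.065 m and linear speed of each of brass1, brass2, brass3, steel1, steel2, collar below 0.03 m/s and value of joint gate between -0.05 and 0.12 rad and angle between each of yellow_tray, blue_tray's own z axis and vertical below 0.1 rad); the robot touches nothing.
It fails at once if a bystander is moved by more than 5 cm (distance of any of gasket1, gasket2, bolt1, bolt2, screwdriver, spanner, tin from where it was at the start of the episode above 0.05 m).
Of brass1, steel1, brass2, steel2, brass3 only 3 to 5 are there at a start; the rules pass over those that are not, and their reading is None.
At some moment in a run one of yellow_tray, blue_tray may be knocked a few centimetres aside while the robot is not near it.
Once in a run the grip may slacken for a moment while it holds something.
It also fails if it takes over 210 s, if anything falls off the work surface, if the arm or the gripper's body presses on something with over 40 N, if the wrist force passes 120 N, or if a joint passes its speed limit or range.

## Working session

There is one attempt and no reset: what is moved stays moved. The work goes in short steps, Python scripts to look and compute and a shell command to move; the robot and the scene stay as the last step left them, time stands still between calls to the robot, and variables do not carry over. Pictures are saved under pics/ and viewed, and the job is handed in when it is done.

```bash
ls; mkdir -p pics
cat > h.py <<'E'
import numpy as np, cv2
from rig import telemetry, optics, order
def snap(n,save=None):
    d=optics.get_image(n); np.savez('/tmp/%s.npz'%n,**d)
    if save: cv2.imwrite('pics/'+save,d['img'])
    return d
def load(n): return dict(np.load('/tmp/%s.npz'%n))
def K(d):
    f=192/np.tan(np.radians(float(d['fovy']))/2)
    return np.array([[f,0,float(d['cx'])],[0,f,float(d['cy'])],[0,0,1]])
def ray(d,u,v):
    p=cv2.undistortPoints(np.array([[[u,v]]],float),K(d),np.array(d['dist'],float))[0,0]
    return np.array([p[0],p[1],1.])
def depthpt(d,u,v,r=1):
    z=d['depth'][int(round(v))-r:int(round(v))+r+1,int(round(u))-r:int(round(u))+r+1]; z=z[z>0]
    if len(z)==0: return None
    T=np.array(d['world_from_camera']); return T[:3,:3]@(ray(d,u,v)*np.median(z))+T[:3,3]
def planept(d,u,v,h):
    T=np.array(d['world_from_camera']); r=T[:3,:3]@ray(d,u,v); return T[:3,3]+r*(h-T[2,3])/r[2]
def proj(d,P):
    T=np.linalg.inv(np.array(d['world_from_camera']));R=T[:3,:3]
    return cv2.projectPoints(np.atleast_2d(np.array(P,float)),cv2.Rodrigues(R)[0],T[:3,3],K(d),np.array(d['dist'],float))[0][:,0]
def crop(d,x0,y0,x1,y1,s,name):
    cv2.imwrite('pics/'+name,cv2.resize(d['img'][y0:y1,x0:x1],None,fx=s,fy=s,interpolation=cv2.INTER_CUBIC))
E
python3 - <<'E'
from h import *
for n in('scene','side','wrist'):
    d=snap(n,n+'0.png'); print(n,d['fovy'],d['cx'],d['cy'],d['dist'],np.round(d['world_from_camera'],3).tolist())
print(telemetry.get_state())
E
```

```text
pics
scene 50.30801729397966 254.63307859768335 190.22147973263358 [-0.09722315  0.          0.          0.          0.        ] [[-0.8, 0.417, -0.431, 1.04], [0.599, 0.573, -0.559, 0.635], [0.014, -0.705, -0.709, 0.922], [0.0, 0.0, 0.0, 1.0]]
side 52.517954347790685 264.3864432183814 188.85749022757057 [-0.06828591  0.          0.          0.          0.        ] [[-0.874, -0.27, 0.403, -0.047], [-0.485, 0.487, -0.726, 1.007], [-0.0, -0.831, -0.557, 0.884], [0.0, 0.0, 0.0, 1.0]]
wrist 71.53181047174252 254.15273735844417 189.62428838114778 [-0.0166815  0.         0.         0.         0.       ] [[0.313, -0.91, -0.27, 0.248], [-0.95, -0.301, -0.087, -0.524], [-0.002, 0.284, -0.959, 0.373], [0.0, 0.0, 0.0, 1.0]]
{'clock': 0.15, 'qpos': array([-1.37396354e+00,  2.76444348e-01,  1.50582133e+00,  3.69296784e-06,
        1.36069399e+00, -1.20969742e-01]), 'qd': array([-0.00146459, -0.00349508, -0.00333084,  0.00015864,  0.00094025,
        0.00012031]), 'effort': array([ 1.71002917e-03, -4.17142439e+01, -2.46033221e+01, -6.02896353e-05,
        7.59955466e-03,  2.26199467e-05]), 'position': array([ 0.17961336, -0.54582505,  0.23064986]), 'ee_rot': array([-6.83086134e-04,  9.87401567e-01,  1.58232988e-01, -2.41160141e-05]), 'contact_force': array([ 0.17605781, -0.33955777,  0.01323908]), 'moment': array([-0.06193478,  0.01154487,  0.02383014]), 'width': 0.08550300923141808}
```

View pics/scene0.png

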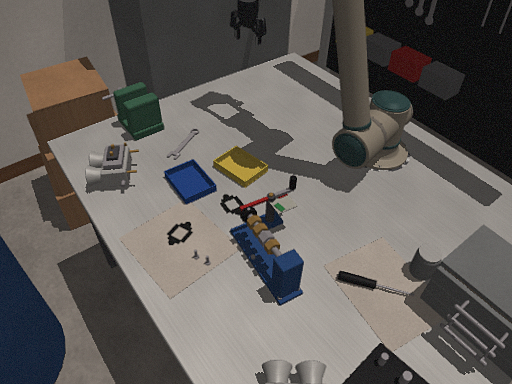

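View pics/side0.png

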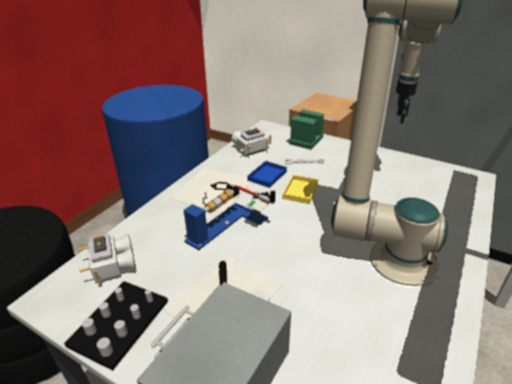

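View pics/wrist0.png

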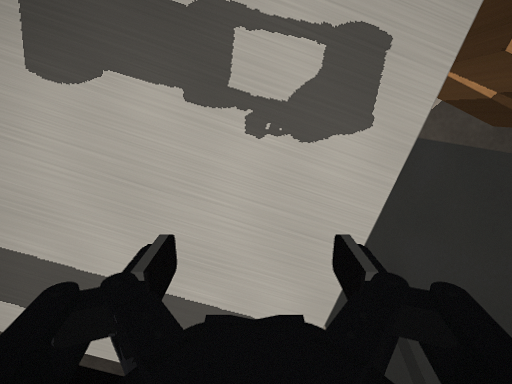

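The scene view shows the fixture from headstock (288,275) to bar end (~250,212), knob at (292,183), yellow tray (240,166) and blue tray (190,181). I'll enlarge it.

Run:
```python
from h import *
d=load('scene'); crop(d,210,160,320,310,4,'sc1.png'); crop(d,110,110,320,290,3.5,'sc2.png')
d=load('side'); crop(d,170,140,330,260,5,'si1.png')
```

```text
(no output)
```

View pics/sc1.png

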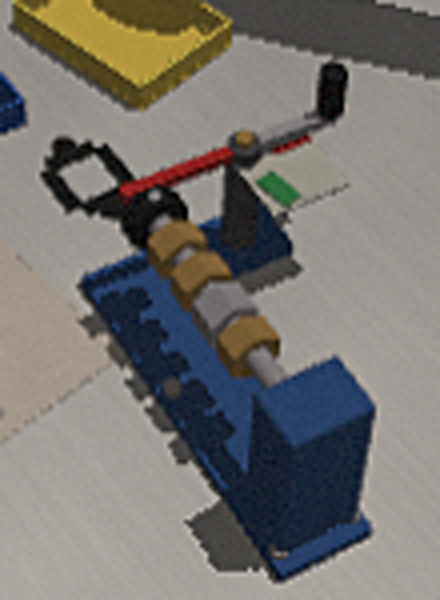

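View pics/si1.png

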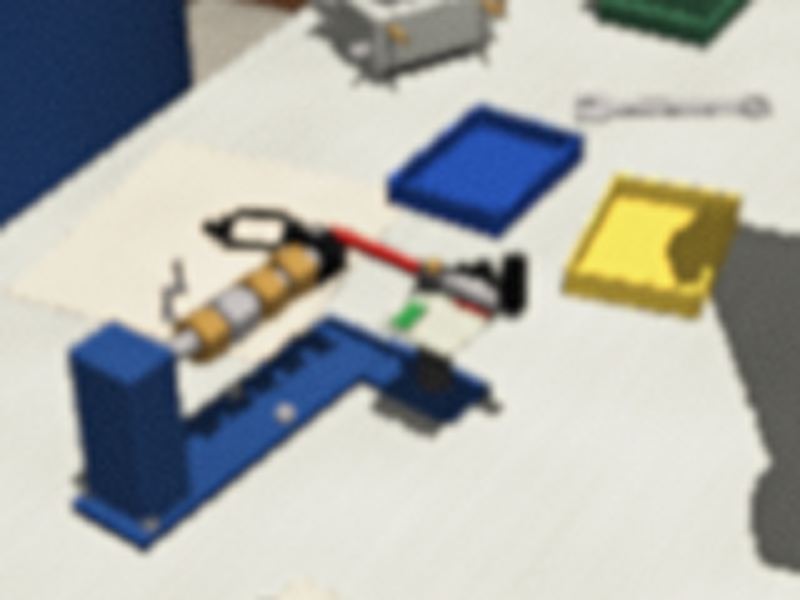

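View pics/sc2.png

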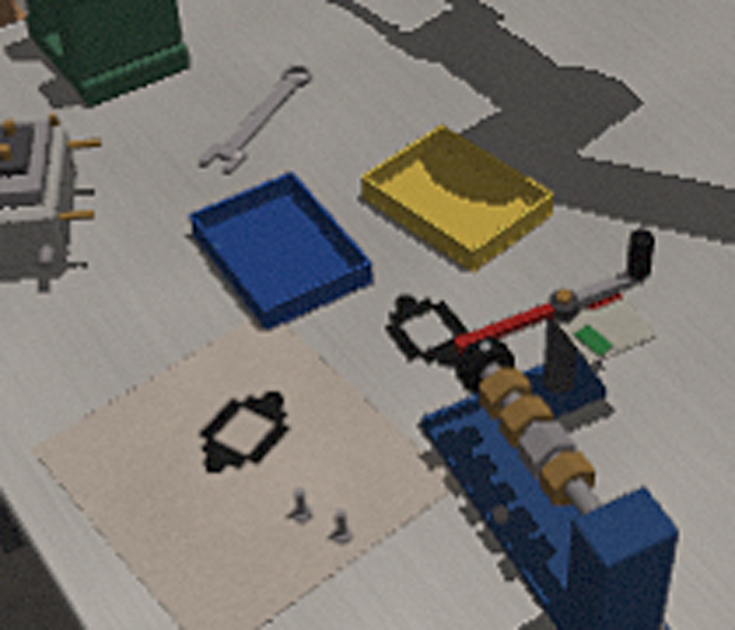

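Order from the headstock is brass, steel, brass, brass, collar. Next I'll localise the fixture and trays.

Run:
```python
from h import *
d=load('scene')
def s1(u,v): return 210+u/4,160+v/4
def s2(u,v): return 110+u/3.5,110+v/3.5
for n,(u,v),h in [('head L',s1(250,398),.137),('head back',s1(336,358),.137),('head R',s1(375,402),.137),('head front',s1(302,446),.137),('knobtop',s1(333,66),.15),('pivot',s1(245,140),.11),
 ('barroot',s1(275,375),.113),('base far left',s1(80,285),.012),('base root front',s1(278,578),.012)]:
    print(n,planept(d,u,v,h).round(3),None if (p:=depthpt(d,u,v)) is None else p.round(3))
for n,pts,in [('Y',[(440,125),(553,192),(470,258),(361,178)]),('B',[(290,175),(373,265),(264,315),(190,213)])]:
    P=[planept(d,*s2(*q),.028)[:2] for q in pts]; print(n,np.round(P,3).tolist(),'c',np.mean(P,0).round(3),[round(float(np.linalg.norm(P[i]-P[i-1])),3) for i in range(4)])
for n,q,h in [('brass out',(505,385),.12),('brass2',(525,410),.12),('steel',(548,438),.12),('brass3',(568,470),.12)]:
    print(n,planept(d,*s2(*q),h).round(3),depthpt(d,*s2(*q)))
d=load('side')
def z(u,v): return 170+u/5,140+v/5
for n,q,h in [('hL',(70,350),.137),('hB',(115,322),.137),('hR',(185,352),.137),('hF',(125,380),.137),('knob',(514,255),.15),('pivot',(432,266),.11)]:
    print(n,planept(d,*z(*q),h).round(3),depthpt(d,*z(*q)))
for n,pts,in [('Y',[(618,178),(742,198),(695,300),(565,275)]),('B',[(480,103),(583,140),(497,222),(388,185)])]:
    P=[planept(d,*z(*q),.028)[:2] for q in pts]; print(n,np.round(P,3).tolist(),'c',np.mean(P,0).round(3))
```

```text
head L [0.666 0.223 0.137] [0.607 0.158 0.014]
head back [0.607 0.23  0.137] [0.606 0.23  0.136]
head R [0.609 0.268 0.137] [ 0.534  0.204 -0.   ]
head front [0.663 0.266 0.137] [0.659 0.262 0.129]
knobtop [0.453 0.046 0.15 ] [0.45  0.044 0.147]
pivot [0.521 0.037 0.11 ] [0.524 0.04  0.115]
barroot [0.632 0.206 0.113] [0.631 0.205 0.112]
base far left [0.643 0.009 0.012] [0.64  0.003 0.005]
base root front [0.677 0.273 0.012] [0.674 0.271 0.006]
Y [[0.42, -0.282], [0.391, -0.138], [0.506, -0.112], [0.526, -0.261]] c [ 0.461 -0.198] [0.108, 0.147, 0.118, 0.15]
B [[0.578, -0.304], [0.581, -0.155], [0.69, -0.159], [0.681, -0.313]] c [ 0.633 -0.233] [0.103, 0.149, 0.11, 0.154]
brass out [0.619 0.089 0.12 ] [0.61836661 0.08874827 0.11964764]
brass2 [0.621 0.117 0.12 ] [0.62123652 0.11683543 0.12019507]
steel [0.624 0.147 0.12 ] [0.62390219 0.14738596 0.12059006]
brass3 [0.63  0.178 0.12 ] [0.62850184 0.17633232 0.11731771]
hL [0.661 0.263 0.137] [0.66139741 0.26269512 0.13635934]
hB [0.654 0.225 0.137] [0.65418061 0.22504951 0.13712526]
hR [0.595 0.229 0.137] [0.62349699 0.19456045 0.10384321]
hF [0.611 0.271 0.137] [0.61372268 0.26782792 0.13358827]
knob [0.454 0.047 0.15 ] [0.45345008 0.04859592 0.15133889]
pivot [0.526 0.035 0.11 ] [0.52154873 0.04153615 0.11549134]
Y [[0.515, -0.256], [0.413, -0.277], [0.389, -0.126], [0.49, -0.108]] c [ 0.452 -0.192]
B [[0.677, -0.31], [0.568, -0.297], [0.572, -0.148], [0.677, -0.153]] c [ 0.624 -0.227]
```

Pose estimates from both cameras agree: the bar runs along about (-0.1,-0.995), with its end near (0.608,0.042). Next I'll move to a wrist view with the jaws across the bar (yaw about +66°).

```bash
python3 -m creep '{"slide":[[0.47,0.86,0.3],[0.47,0.86,0.3],[0.47,0.86,0.3],[0.47,0.86,0.3]],"twist":[[0,0,0.037],[0,0,0.037],[0,0,0.037],[0,0,0.037]],"fingers":[1,1,1,1]}'
python3 -m creep '{"slide":[[0.47,0.86,0.3],[0.47,0.86,0.3],[0.47,0.86,0.3],[0.47,0.86,0.3]],"twist":[[0,0,0.037],[0,0,0.037],[0,0,0.037],[0,0,0.037]],"fingers":[1,1,1,1]}'
python3 -m creep '{"slide":[[0.47,0.86,0],[0.47,0.86,0],[0.47,0.86,0],[0.47,0.86,0]],"twist":[[0,0,0.037],[0,0,0.037],[0,0,0.037],[0,0,0.037]],"fingers":[1,1,1,1]}'
python3 -m creep '{"slide":[[0.47,0.86,0],[0.47,0.86,0],[0.47,0.86,0],[0.47,0.86,0]],"twist":[[0,0,0.037],[0,0,0.037],[0,0,0.037],[0,0,0.037]],"fingers":[1,1,1,1]}'
python3 -m creep '{"slide":[[0.47,0.86,0],[0.47,0.86,0],[0.47,0.86,0],[0.47,0.86,0],[0.47,0.86,0]],"twist":[[0,0,0.037],[0,0,0.037],[0,0,0.037],[0,0,0.037],[0,0,0.037]],"fingers":[1,1,1,1,1]}'
python3 - <<'E'
from h import *
d=snap('wrist','w1.png');s=telemetry.get_state();print(s['position'],s['qpos'],s['clock'])
E
```

```text
clock: 0.55
position: [0.2522, -0.4131, 0.2783]
ee_rot: [0.0, 0.962, 0.274, 0.001]
contact_force: [-0.0, -1.6, -0.1]
width: 0.0855
clock: 0.95
position: [0.3228, -0.2849, 0.3232]
ee_rot: [0.001, 0.923, 0.384, 0.002]
contact_force: [0.6, -1.2, 0.3]
width: 0.0856
clock: 1.35
position: [0.3929, -0.1553, 0.3209]
ee_rot: [-0.001, 0.872, 0.489, 0.001]
contact_force: [-0.5, -0.4, 0.8]
width: 0.0855
clock: 1.75
position: [0.4639, -0.0273, 0.3205]
ee_rot: [-0.001, 0.81, 0.586, 0.001]
contact_force: [-0.5, -0.2, -0.3]
width: 0.0852
clock: 2.25
position: [0.5325, 0.0973, 0.3202]
ee_rot: [0.0, 0.738, 0.674, -0.001]
contact_force: [-0.5, 0.2, -0.0]
width: 0.0853
[0.53207118 0.09672309 0.32055399] [ 0.05234158  0.1877611   1.40677773 -0.001773    1.54893111  0.14418511] 2.3
```

View pics/w1.png

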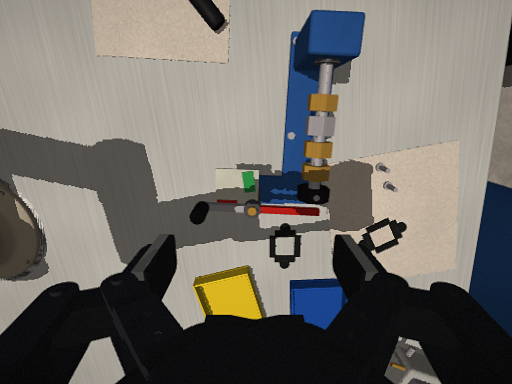

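The wrist view shows everything: knob (200,212), pivot (252,211), collar (313,192), spacers at (316,173), (319,150), (321,126), (323,102), and the bar root near (328,64). I'll crop to measure.

Run:
```python
from h import *
d=load('wrist'); crop(d,180,0,380,230,2.6,'w1c.png'); crop(d,280,80,350,230,4,'w1d.png')
```

```text
(no output)
```

View pics/w1c.png

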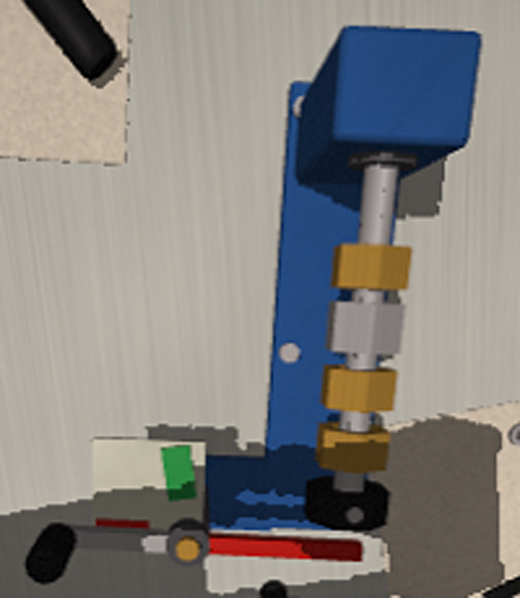

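View pics/w1d.png

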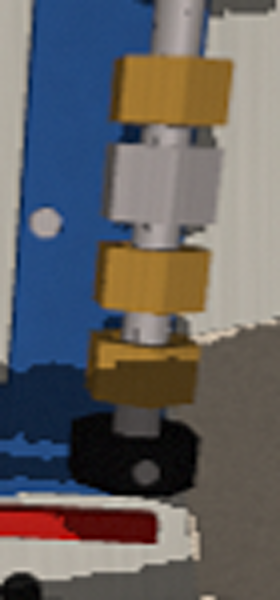

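Run:
```python
from h import *
d=load('wrist')
c=lambda u,v:(180+u/2.6,v/2.6)
e=lambda u,v:(280+u/4,80+v/4)
pr=lambda n,q,h:print(n,planept(d,*q,h).round(4),depthpt(d,*q).round(4))
pr('bar near root',c(383,172),.113);pr('bar root',c(384,163),.113);pr('bar mid',e(167,135),.113);pr('bar low',e(137,420),.113)
pr('knob top',c(57,540),.150);pr('pivot',c(187,549),.115)
pr('red tip',c(362,552),.109);pr('green',c(180,473),.096)
for n,a,b in [('brassA',(180,57),(175,124)),('steel',(172,145),(167,222)),('brassB',(158,243),(152,312)),('brassC',(148,332),(142,402))]:
    pr(n+' in',e(*a),.1226);pr(n+' out',e(*b),.1226)
pr('collar top in',e(136,412),.124);pr('collar out',e(133,490),.124)
for n,a in [('A',(172,90)),('S',(165,185)),('B',(153,275)),('C',(143,370))]: print(n,depthpt(d,*e(*a)).round(4))
# clustered depth points by fixture coordinates
```

```text
bar near root [0.631  0.2117 0.113 ] [0.6311 0.2118 0.1126]
bar root [0.6315 0.2155 0.113 ] [0.6315 0.2155 0.1131]
bar mid [0.6231 0.1567 0.113 ] [0.6232 0.1567 0.1129]
bar low [0.6112 0.0639 0.113 ] [0.6113 0.0637 0.1123]
knob top [0.463 0.058 0.15 ] [0.46   0.0536 0.1378]
pivot [0.5232 0.0343 0.115 ] [0.5233 0.0351 0.1169]
red tip [0.618  0.0218 0.109 ] [0.6177 0.0224 0.1105]
green [0.5226 0.0716 0.096 ] [0.5226 0.0716 0.0959]
brassA in [0.6252 0.1794 0.1226] [0.6256 0.1795 0.1211]
brassA out [0.6234 0.1601 0.1226] [0.6258 0.1598 0.1127]
steel in [0.6223 0.1539 0.1226] [0.6228 0.1538 0.1206]
steel out [0.6203 0.1306 0.1226] [0.6227 0.1295 0.1125]
brassB in [0.6174 0.1243 0.1226] [0.6195 0.1231 0.1132]
brassB out [0.615  0.1025 0.1226] [0.6156 0.1019 0.1196]
brassC in [0.6135 0.0961 0.1226] [0.6158 0.0939 0.1123]
brassC out [0.611  0.0728 0.1226] [0.6112 0.0726 0.1218]
collar top in [0.6087 0.07   0.124 ] [0.6111 0.0665 0.1119]
collar out [0.607  0.0429 0.124 ] [0.607  0.0428 0.1238]
A [0.6231 0.1701 0.1208]
S [0.6205 0.1419 0.1201]
B [0.6161 0.114  0.12  ]
C [0.6121 0.083  0.1202]
```

Knob fits at (0.4535,0.0445) by pivot geometry and by both fixed cameras. The bar's direction is about 7.7° off -y. I'll approach above the knob.

```bash
python3 -m creep '{"slide":[[-0.26,-0.17,-0.2],[-0.52,-0.35,-0.4],[-0.523,-0.35,-0.7],[-0.523,-0.35,-0.8],[-0.523,-0.35,-0.8],[-0.523,-0.35,-0.8]],"twist":[[0,0,-0.007],[0,0,-0.007],[0,0,-0.007],[0,0,-0.007],[0,0,-0.007],[0,0,-0.007]],"fingers":[1,1,1,1,1,1]}' 30
python3 - <<'E'
from h import *
d=snap('wrist','w2.png');s=telemetry.get_state();print(s['position'],s['qpos'],s['clock'])
E
```

```text
clock: 2.9
position: [0.4541, 0.0448, 0.2022]
ee_rot: [0.001, 0.754, 0.657, 0.0]
contact_force: [-0.5, -0.7, -0.5]
width: 0.0852
[0.45489012 0.04513507 0.20283487] [-5.32076206e-02  1.15545616e-01  1.78887774e+00 -3.97081128e-04
  1.23402221e+00  8.30970913e-02] 2.95
```

View pics/w2.png

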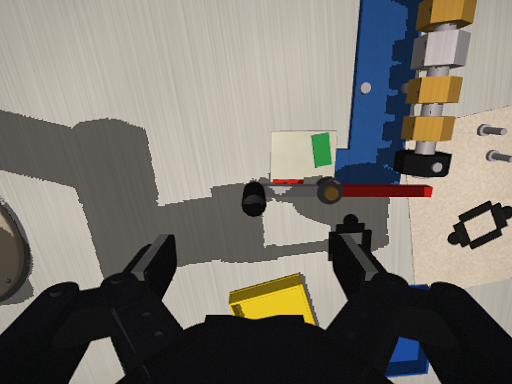

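Knob at (254,200), centred between the fingers (155–350), and the red arm is still at the bar's end. Now descend.

```bash
python3 - <<'E'
from h import *
d=load('wrist'); print(planept(d,254,207,.15),depthpt(d,254,207), proj(d,[[.4535,.0445,.15],[.4535,.0445,.108]]))
E
python3 -m creep '{"slide":[[0,0,-0.2],[0,0,-0.4],[0,0,-0.56],[0,0,-0.56]],"twist":[[0,0,0],[0,0,0],[0,0,0],[0,0,0]],"fingers":[1,1,1,1]}' 30
```

```text
[0.45404774 0.04415642 0.15      ] [0.45406212 0.04426136 0.15028762] [[253.24139399 206.67824116]
 [253.36163333 191.05702264]]
clock: 3.35
position: [0.4528, 0.0461, 0.1162]
ee_rot: [-0.001, 0.753, 0.658, -0.001]
contact_force: [-0.4, 0.2, 0.7]
width: 0.0854
```

```bash
python3 -m creep '{"slide":[[0,0,0],[0,0,0],[0,0,0],[0,0,0],[0,0,0],[0,0,0],[0,0,0],[0,0,0]],"twist":[[0,0,0],[0,0,0],[0,0,0],[0,0,0],[0,0,0],[0,0,0],[0,0,0],[0,0,0]],"fingers":[-1,-1,-1,-1,-1,-1,-1,-1]}' 30
python3 - <<'E'
import numpy as np
x=np.array([-.134,-.991]);y=np.array([.991,-.134])
for t in np.arange(.1,1.45,.1): print(round(t,1),((-np.sin(t)*x+(1-np.cos(t))*y)*.07/.15).round(3))
E
```

```text
clock: 4.15
position: [0.4539, 0.0463, 0.1182]
ee_rot: [0.0, 0.753, 0.658, 0.0]
contact_force: [-2.3, 0.2, 5.9]
width: 0.019
0.1 [0.009 0.046]
0.2 [0.022 0.091]
0.3 [0.039 0.134]
0.4 [0.061 0.175]
0.5 [0.087 0.214]
0.6 [0.116 0.25 ]
0.7 [0.149 0.283]
0.8 [0.185 0.313]
0.9 [0.224 0.339]
1.0 [0.265 0.36 ]
1.1 [0.308 0.378]
1.2 [0.353 0.391]
1.3 [0.399 0.4  ]
1.4 [0.445 0.404]
```

```bash
python3 -m creep '{"slide":[[0.009,0.046,0],[0.022,0.091,0],[0.039,0.134,0],[0.061,0.175,0],[0.087,0.214,0],[0.116,0.25,0],[0.149,0.283,0],[0.185,0.313,0],[0.224,0.339,0],[0.265,0.36,0],[0.308,0.378,0],[0.353,0.391,0],[0.399,0.4,0],[0.445,0.404,0],[0.445,0.404,0],[0.445,0.404,0]],"twist":[[0,0,0],[0,0,0],[0,0,0],[0,0,0],[0,0,0],[0,0,0],[0,0,0],[0,0,0],[0,0,0],[0,0,0],[0,0,0],[0,0,0],[0,0,0],[0,0,0],[0,0,0],[0,0,0]],"fingers":[-1,-1,-1,-1,-1,-1,-1,-1,-1,-1,-1,-1,-1,-1,-1,-1]}' 30
python3 - <<'E'
from h import *
d=snap('wrist','w3.png');s=telemetry.get_state();print(s['position'],s['width'],s['contact_force'])
E
```

```text
clock: 5.75
position: [0.5167, 0.116, 0.1177]
ee_rot: [-0.009, 0.755, 0.656, 0.003]
contact_force: [-8.2, 25.3, 6.2]
width: 0.019
[0.51664227 0.11600802 0.11767649] 0.018946934721228426 [-7.66176748 25.43376223  7.20996717]
```

View pics/w3.png

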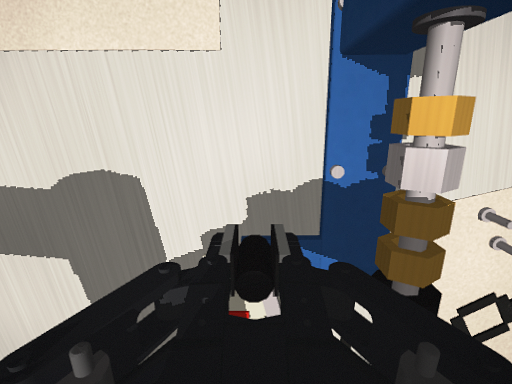

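The force is 25 N and the TCP sits about 9 mm off its target, so the knob has slipped in the pads. I'll release and look.

```bash
python3 -m creep '{"slide":[[0,0,0],[0,0,0],[0,0,0],[0,0,0],[0,0,0]],"twist":[[0,0,0],[0,0,0],[0,0,0],[0,0,0],[0,0,0]],"fingers":[-0.2,0.1,0.1,0.1,0.1]}' 30
python3 -m creep '{"slide":[[0,0,0.2],[0,0,0.4],[0,0,0.6],[0,0,0.6],[0,0,0.6]],"twist":[[0,0,0],[0,0,0],[0,0,0],[0,0,0],[0,0,0]],"fingers":[0.1,0.1,0.1,0.1,0.1]}' 30
python3 - <<'E'
from h import *
d=snap('wrist','w4.png');s=telemetry.get_state();print(s['position'],s['width'],s['contact_force'])
d=snap('scene');crop(d,210,140,340,290,4,'s4.png')
E
```

```text
clock: 6.3
position: [0.5207, 0.1064, 0.1172]
ee_rot: [0.0, 0.753, 0.658, -0.0]
contact_force: [0.1, 0.4, 0.6]
width: 0.0468
clock: 6.8
position: [0.5208, 0.1066, 0.2078]
ee_rot: [0.001, 0.753, 0.658, 0.001]
contact_force: [-0.5, -0.1, -0.3]
width: 0.0471
[0.51998766 0.10659413 0.20676543] 0.047009985171093296 [ 0.13404081  0.47575726 -0.34518913]
```

View pics/w4.png

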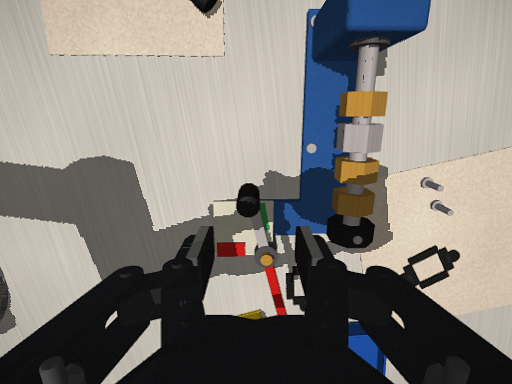

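View pics/s4.png

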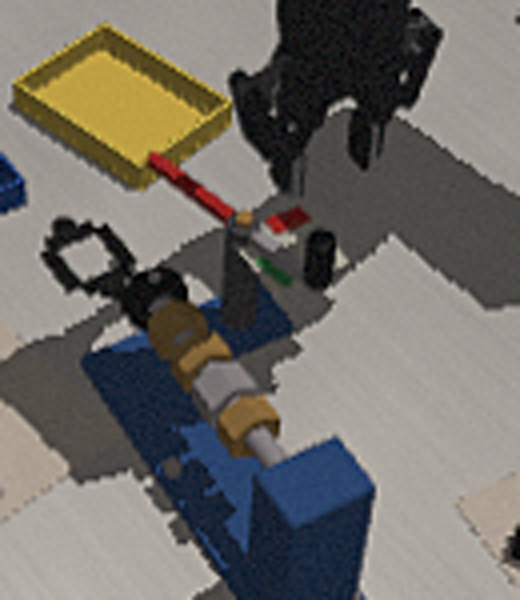

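Run:
```python
from h import *
d=load('wrist'); crop(d,180,150,330,330,4,'w4c.png')
p=planept(d,248,206,.15);print(p,depthpt(d,248,206)); pv=planept(d,266,261,.116);print('piv',pv,depthpt(d,266,261))
x=np.array([-.134,-.991]);y=np.array([.991,-.134])
for P in ([.5233,.0345],):
    v=p[:2]-P; print(np.linalg.norm(v),np.arctan2(-v@x,-v@y))
rt=planept(d,278,292,.109)
for P in ([.5233,.0345],):
    v=rt[:2]-P; print(np.linalg.norm(v),np.arctan2(v@x,v@y))
```

```text
[0.51579817 0.10546872 0.15      ] [0.51580868 0.10552049 0.15014504]
piv [0.522923   0.03323995 0.116     ] [0.52295519 0.03386509 0.11701938]
0.07136411290021649 1.331079460867195
0.04526253593478292 1.2688087194066433
```

View pics/w4c.png

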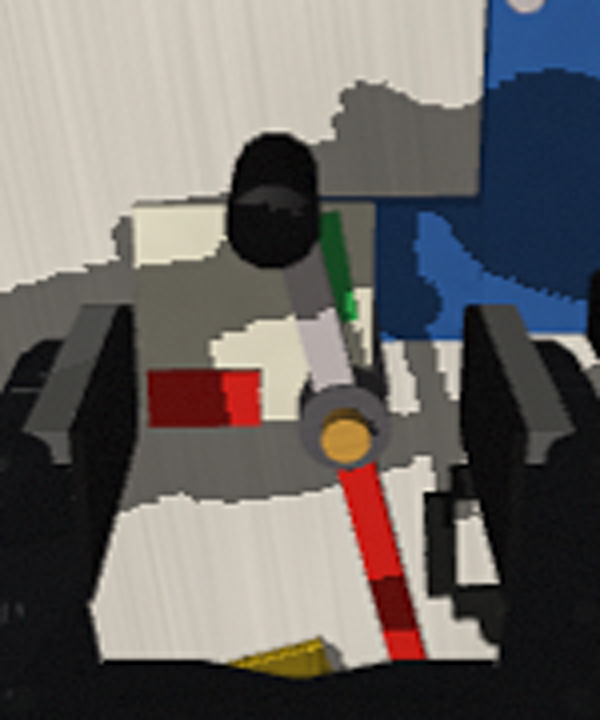

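Lever reads about 1.3 rad, just short of the green mark's middle. I'll close the jaws on it again at x=0.521, which centres the knob at about 1.4 rad.

```bash
python3 -m creep '{"slide":[[0.01,-0.01,-0.2],[0.01,-0.01,-0.4],[0.01,-0.01,-0.57],[0.01,-0.01,-0.57],[0.01,-0.01,-0.57],[0.01,-0.01,-0.57],[0.01,-0.01,-0.57],[0.01,-0.01,-0.57],[0.01,-0.01,-0.57],[0.01,-0.01,-0.57]],"twist":[[0,0,0],[0,0,0],[0,0,0],[0,0,0],[0,0,0],[0,0,0],[0,0,0],[0,0,0],[0,0,0],[0,0,0]],"fingers":[0.1,0.1,0.1,0.1,-0.7,-0.7,-0.7,-0.7,-0.7,-0.7]}' 20
python3 -m creep '{"slide":[[0,0,0],[0,0,0],[0,0,0],[0,0,0],[0,0,0.2],[0,0,0.4],[0,0,0.6],[0,0,0.6],[0,0,0.6]],"twist":[[0,0,0],[0,0,0],[0,0,0],[0,0,0],[0,0,0],[0,0,0],[0,0,0],[0,0,0],[0,0,0]],"fingers":[0.2,0.2,0.2,0.2,0.2,0.2,0.2,0.2,0.2]}' 30
python3 - <<'E'
from h import *
d=snap('wrist','w5.png');s=telemetry.get_state();print(s['position'],s['width'],s['contact_force'])
crop(d,180,150,330,330,4,'w5c.png')
E
```

```text
clock: 7.9
position: [0.5215, 0.1061, 0.1224]
ee_rot: [-0.001, 0.753, 0.658, 0.0]
contact_force: [-3.5, 3.2, -0.5]
width: 0.0194
clock: 8.8
position: [0.5224, 0.1052, 0.2124]
ee_rot: [0.001, 0.753, 0.658, 0.001]
contact_force: [0.3, -0.3, -0.2]
width: 0.0513
[0.52161604 0.1051938  0.2113763 ] 0.05126537982067545 [-0.84375564  0.14407256  0.44683952]
```

View pics/w5c.png

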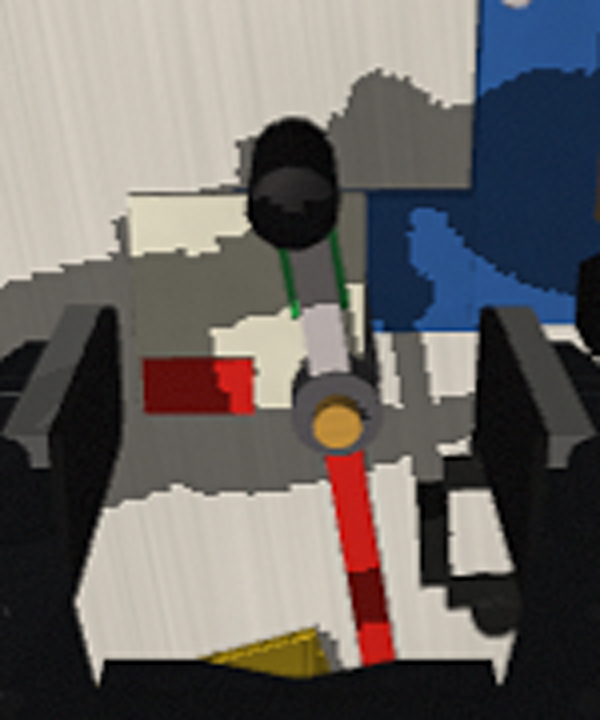

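Lever arm now covers the green mark symmetrically (about 1.40 rad). Next the collar: go above it and check.

```bash
python3 -m creep '{"slide":[[0.2,-0.12,0],[0.4,-0.24,0],[0.58,-0.35,0],[0.58,-0.35,0],[0.58,-0.35,0]],"twist":[[0,0,0],[0,0,0],[0,0,0],[0,0,0],[0,0,0]],"fingers":[0.7,0.7,0.7,0.7,0.7]}' 40
python3 - <<'E'
from h import *
d=snap('wrist','w6.png');s=telemetry.get_state();print(s['position'],s['width'],s['qpos'])
E
```

```text
clock: 9.35
position: [0.6082, 0.0525, 0.2097]
ee_rot: [-0.002, 0.753, 0.658, -0.001]
contact_force: [0.1, -0.6, -0.0]
width: 0.073
[0.60766671 0.05302804 0.21014577] 0.0726387988418613 [-2.72070877e-02  3.42323534e-01  1.45975845e+00  3.92034796e-04
  1.34340119e+00  1.07598550e-01]
```

View pics/w6.png

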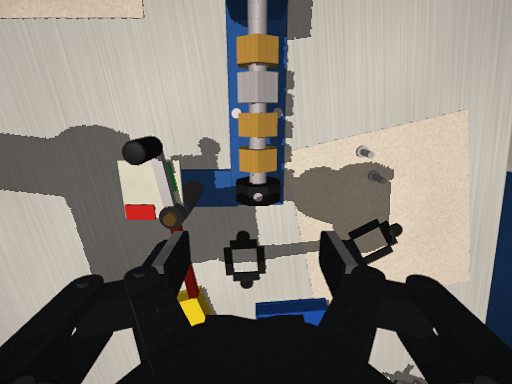

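Bar is vertical in the image (u≈257), so the jaws are aligned. Collar is at u 235–282, v 178–206. I'll measure it.

Run:
```python
from h import *
d=load('wrist'); crop(d,215,30,300,215,4,'w6c.png')
```

```text
(no output)
```

View pics/w6c.png

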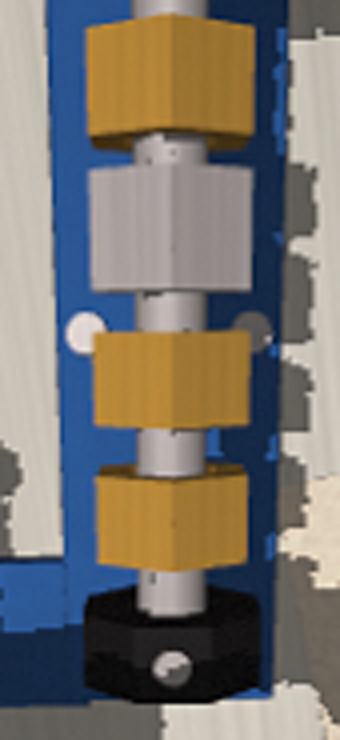

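Run:
```python
from h import *
d=load('wrist'); e=lambda u,v:(215+u/4,30+v/4)
for n,a,b,h in [('col',(172,630),(172,702),.124),('C',(172,478),(172,570),.1226),('B',(172,333),(172,427),.1226),('S',(170,170),(170,290),.1226),('A',(170,13),(170,133),.1226)]:
    p,q=planept(d,*e(*a),h),planept(d,*e(*b),h); print(n,p[:2].round(4),q[:2].round(4),'mid',((p+q)/2)[:2].round(4),'len',np.linalg.norm(p-q).round(4))
```

```text
col [0.612  0.0576] [0.6098 0.0407] mid [0.6109 0.0492] len 0.017
C [0.6164 0.091 ] [0.6137 0.0709] mid [0.6151 0.0809] len 0.0203
B [0.6203 0.1207] [0.6178 0.1017] mid [0.6191 0.1112] len 0.0192
S [0.624  0.1519] [0.621  0.1292] mid [0.6225 0.1406] len 0.0228
A [0.6277 0.1797] [0.6249 0.1586] mid [0.6263 0.1692] len 0.0213
```

```bash
python3 -m creep '{"slide":[[0.017,-0.02,-0.2],[0.017,-0.02,-0.4],[0.017,-0.02,-0.6],[0.017,-0.02,-0.75],[0.017,-0.02,-0.82],[0.017,-0.02,-0.82],[0.017,-0.02,-0.82],[0.017,-0.02,-0.82],[0.017,-0.02,-0.82],[0.017,-0.02,-0.82],[0.017,-0.02,-0.82],[0.017,-0.02,-0.82]],"twist":[[0,0,0],[0,0,0],[0,0,0],[0,0,0],[0,0,0],[0,0,0],[0,0,0],[0,0,0],[0,0,0],[0,0,0],[0,0,0],[0,0,0]],"fingers":[0.7,0.7,0.7,0.7,0.7,0.7,-0.5,-0.5,-0.5,-0.5,-0.5,-0.5]}' 40
```

```text
clock: 10.6
position: [0.6116, 0.0501, 0.0902]
ee_rot: [0.0, 0.753, 0.658, 0.001]
contact_force: [-2.9, 0.9, 6.5]
width: 0.0414
```

Gripped at 41.4 mm. There's an upward reaction of 6.5 N because the pads drag the collar down onto the bar, so I'll ease up 2 mm and pull along the bar.

```bash
python3 -m creep '{"slide":[[0,0,0.015],[0,0,0.015],[-0.018,-0.13,0.015],[-0.036,-0.26,0.015],[-0.036,-0.26,0.015]],"twist":[[0,0,0],[0,0,0],[0,0,0],[0,0,0],[0,0,0]],"fingers":[-0.5,-0.5,-0.5,-0.5,-0.5]}' 40
```

```text
clock: 11.1
position: [0.606, 0.0088, 0.0907]
ee_rot: [0.0, 0.754, 0.657, -0.0]
contact_force: [0.5, 0.1, -1.1]
width: 0.0409
```

Collar is off with no load. I'll lift it, carry it toward the blue tray, and look.

```bash
python3 -m creep '{"slide":[[-0.01,-0.2,0],[0,-0.35,0.2],[0.04,-0.6,0.4],[0.08,-0.85,0.5],[0.08,-0.9,0.5],[0.08,-0.9,0.5]],"twist":[[0,0,0],[0,0,0],[0,0,0],[0,0,0],[0,0,0],[0,0,0]],"fingers":[-0.5,-0.5,-0.5,-0.5,-0.5,-0.5]}' 40
python3 - <<'E'
from h import *
d=snap('wrist','w7.png');s=telemetry.get_state();print(s['position'],s['width'],s['qpos'])
d=snap('scene');crop(d,140,120,340,290,4,'s7.png')
E
```

```text
clock: 11.7
position: [0.6184, -0.1252, 0.166]
ee_rot: [0.0, 0.754, 0.657, 0.0]
contact_force: [0.7, 0.6, -1.2]
width: 0.0413
[ 0.61763808 -0.12365331  0.16527269] 0.041103770052039794 [-3.08624094e-01  3.99027546e-01  1.48510971e+00  1.13957033e-03
  1.25914456e+00 -1.73202439e-01]
```

View pics/w7.png

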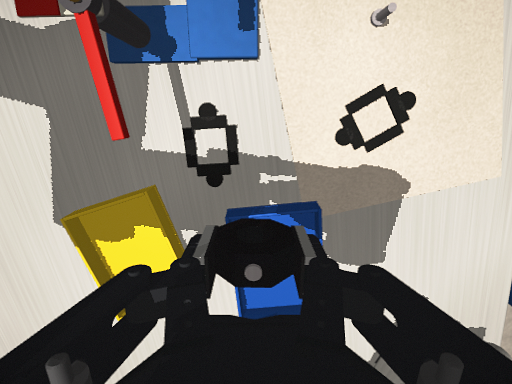

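View pics/s7.png

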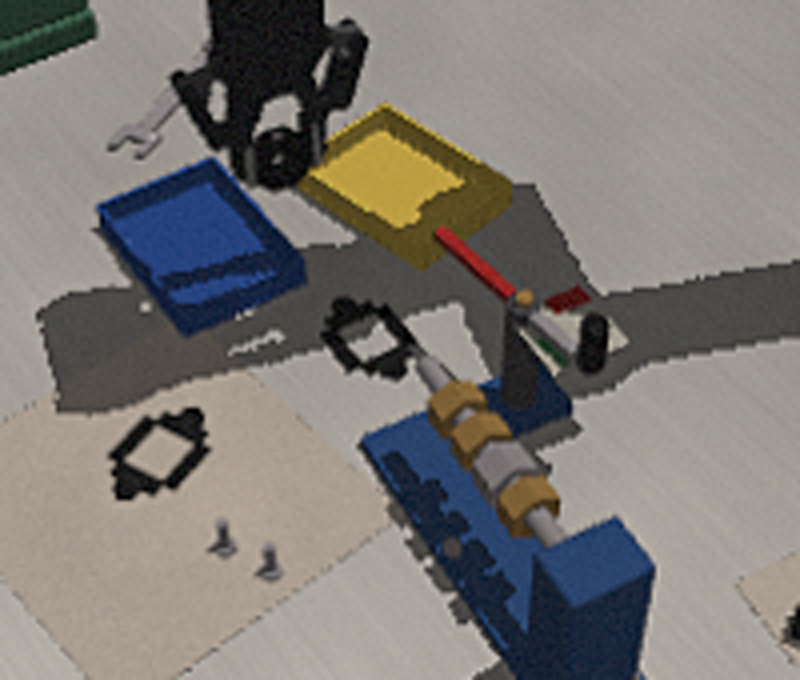

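Collar is in the grip and the trays are where they were. Measuring the blue tray rim.

```bash
cat >> h.py <<'E'
def tray(d,pts,x0,y0,s):
    P=np.array([planept(d,x0+u/s,y0+v/s,.028)[:2] for u,v in pts]); c=P.mean(0)
    L=[float(np.linalg.norm(P[i]-P[i-1]).round(3)) for i in range(4)]
    l=(P[1]-P[0])+(P[2]-P[3]); l/=np.linalg.norm(l)
    print('corners',P.round(3).tolist(),'c',c.round(4),'sides',L,'first-edge dir',l.round(3)); return c,l
E
python3 - <<'E'
from h import *
d=load('scene')
tray(d,[(213,158),(305,256),(183,316),(98,205)],140,120,4)
tray(d,[(387,105),(513,183),(423,250),(298,172)],140,120,4)
w=load('wrist')
for q in [(226,210),(321,203)]: print(planept(w,*q,.028), depthpt(w,*q))
for q in [(63,220),(156,187),(187,262)]: print(planept(w,*q,.028), depthpt(w,*q))
E
```

```text
corners [[0.576, -0.306], [0.578, -0.162], [0.688, -0.162], [0.681, -0.311]] c [ 0.6306 -0.2353] sides [0.105, 0.143, 0.11, 0.149] first-edge dir [0.028 1.   ]
corners [[0.418, -0.278], [0.393, -0.134], [0.499, -0.114], [0.528, -0.249]] c [ 0.4596 -0.1938] sides [0.113, 0.146, 0.108, 0.139] first-edge dir [-0.193  0.981]
[ 0.58226962 -0.15620957  0.028     ] [ 0.57782208 -0.16602401  0.00083919]
[ 0.68860167 -0.16240369  0.028     ] [ 0.6944541  -0.1728327   0.00079989]
[ 0.39470964 -0.14305762  0.028     ] [ 0.39464417 -0.14308237  0.02792132]
[ 0.51056491 -0.11925349  0.028     ] [ 0.49966208 -0.12522555  0.0019954 ]
[ 0.52496772 -0.21539638  0.028     ] [ 0.59318652 -0.10929645  0.21340658]
```

```bash
python3 -m creep '{"slide":[[0.05,-0.3,0],[0.1,-0.6,0],[0.1,-0.9,0],[0.1,-0.97,0],[0.1,-0.97,-0.2],[0.1,-0.97,-0.4],[0.1,-0.97,-0.6],[0.1,-0.97,-0.8],[0.1,-0.97,-0.8]],"twist":[[0,0,0],[0,0,0],[0,0,0],[0,0,0],[0,0,0],[0,0,0],[0,0,0],[0,0,0],[0,0,0]],"fingers":[-0.5,-0.5,-0.5,-0.5,-0.5,-0.5,-0.5,-0.5,-0.5]}' 40
python3 - <<'E'
from h import *
d=snap('wrist','w8.png');s=telemetry.get_state();print(s['position'],s['width'],s['qpos'])
d=snap('scene');crop(d,140,120,300,240,4,'s8.png')
E
```

```text
clock: 12.7
position: [0.6294, -0.2653, 0.0405]
ee_rot: [-0.006, 0.753, 0.659, -0.002]
contact_force: [-1.4, 1.0, -1.7]
width: 0.0413
[ 0.63122765 -0.26656961  0.04328796] 0.04116455969707701 [-5.01398159e-01  5.79058536e-01  1.49519165e+00  7.57942018e-04
  1.07460468e+00 -3.68673877e-01]
```

View pics/w8.png

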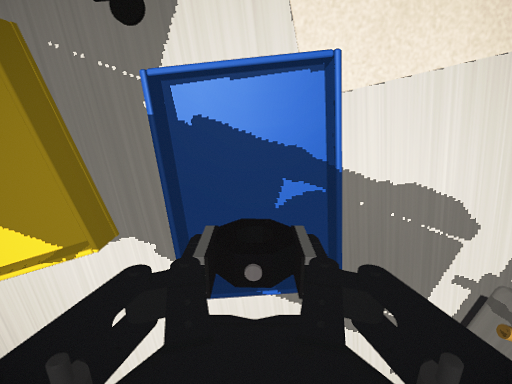

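View pics/s8.png

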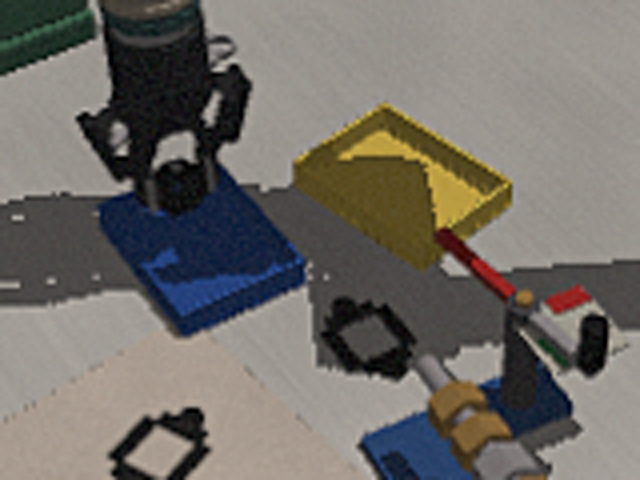

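Collar hangs inside the tray's far half and the fingers clear the side walls. Lower and release.

```bash
python3 - <<'E'
from h import *
d=load('wrist')
for q in [(147,72),(338,52),(184,230),(342,232)]: print(planept(d,*q,.028).round(3),depthpt(d,*q).round(3))
E
python3 -m creep '{"slide":[[0,0.03,-0.1],[0,0.03,-0.17],[0,0.03,-0.17],[0,0.03,-0.17],[0,0.03,-0.17],[0,0.03,-0.17],[0,0.03,-0.17],[0,0.03,0],[0,0.03,0.2],[0,0.03,0.5],[0,0.03,0.5]],"twist":[[0,0,0],[0,0,0],[0,0,0],[0,0,0],[0,0,0],[0,0,0],[0,0,0],[0,0,0],[0,0,0],[0,0,0],[0,0,0]],"fingers":[-0.5,-0.5,-0.5,0,0.22,0.22,0.22,0.22,0.22,0.22,0.22]}' 40
python3 - <<'E'
from h import *
d=snap('wrist','w9.png');s=telemetry.get_state();print(s['position'],s['width'],s['qpos'])
E
```

```text
[ 0.584 -0.167  0.028] [ 0.584 -0.167  0.028]
[ 0.687 -0.171  0.028] [ 0.687 -0.171  0.028]
[ 0.585 -0.261  0.028] [ 0.579 -0.267  0.013]
[ 0.684 -0.275  0.028] [ 0.692 -0.289  0.001]
clock: 13.9
position: [0.6371, -0.2673, 0.1286]
ee_rot: [0.007, 0.753, 0.658, 0.002]
contact_force: [0.6, 0.1, 0.3]
width: 0.0518
[ 0.63550237 -0.26646902  0.12551002] 0.052106700683236175 [-4.97947000e-01  5.06622154e-01  1.40426137e+00  5.87150847e-05
  1.22187350e+00 -3.63310352e-01]
```

View pics/w9.png

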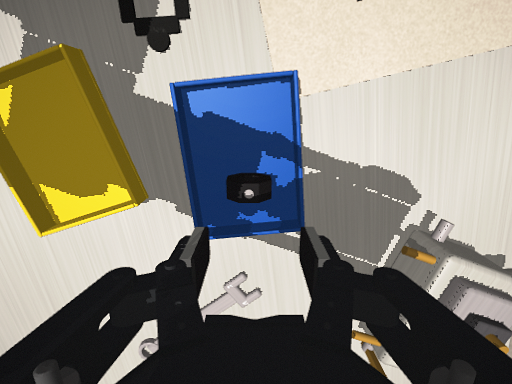

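Collar lies in the blue tray at (249,187). Back to the bar for the outermost brass.

```bash
python3 -m creep '{"slide":[[0,0.3,0.25],[0,0.6,0.5],[-0.03,0.9,0.55],[-0.04,1,0.55],[-0.04,1,0.55]],"twist":[[0,0,0],[0,0,0],[0,0,0],[0,0,0],[0,0,0]],"fingers":[0.5,0.5,0.5,0.5,0.5]}' 40
python3 -m creep '{"slide":[[0,0.3,0],[0,0.6,0],[-0.03,0.9,0],[-0.06,1,0],[-0.06,1,0]],"twist":[[0,0,0],[0,0,0],[0,0,0],[0,0,0],[0,0,0]],"fingers":[0.5,0.5,0.5,0.5,0.5]}' 40
python3 -m creep '{"slide":[[-0.02,0.2,0],[-0.03,0.31,0],[-0.03,0.31,0],[-0.03,0.31,0]],"twist":[[0,0,0],[0,0,0],[0,0,0],[0,0,0]],"fingers":[0.5,0.5,0.5,0.5]}' 40
python3 - <<'E'
from h import *
d=snap('wrist');s=telemetry.get_state();print(s['position'],s['width'],s['qpos'])
crop(d,130,0,380,240,3,'w10.png')
E
```

```text
clock: 14.45
position: [0.6264, -0.1112, 0.2038]
ee_rot: [-0.001, 0.752, 0.659, 0.001]
contact_force: [0.2, -1.1, -0.1]
width: 0.0643
clock: 14.95
position: [0.6171, 0.0361, 0.2024]
ee_rot: [-0.001, 0.752, 0.659, -0.001]
contact_force: [0.6, -0.1, -0.2]
width: 0.0639
clock: 15.35
position: [0.6139, 0.0799, 0.2033]
ee_rot: [0.001, 0.753, 0.658, -0.001]
contact_force: [-0.3, 0.0, -0.1]
width: 0.064
[0.61390768 0.07973385 0.20336275] 0.06430604507974977 [ 0.01766258  0.35784598  1.45290707 -0.00147212  1.33088657  0.15335451]
```

View pics/w10.png

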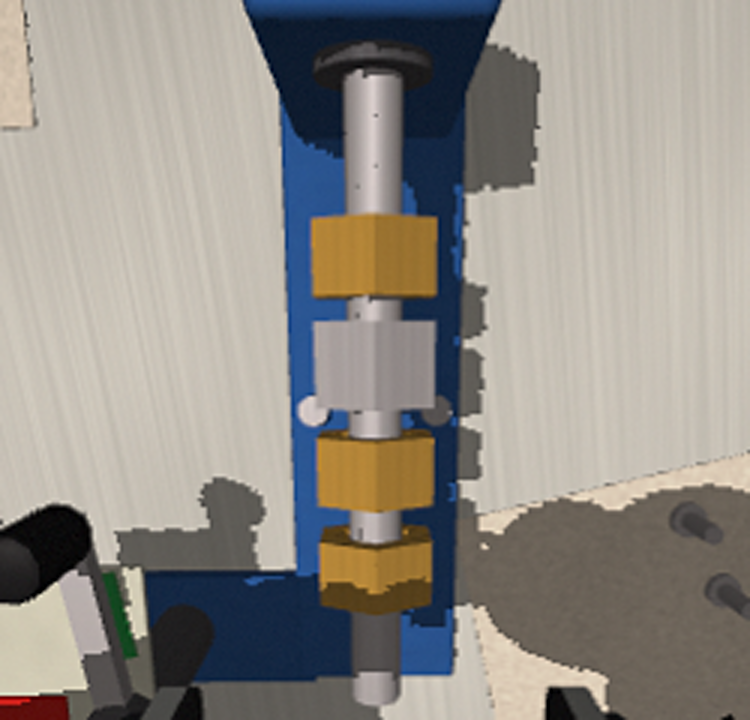

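```bash
cat >> h.py <<'E'
def mid(d,a,b,x0,y0,s,h=.1226):
    p,q=planept(d,x0+a[0]/s,y0+a[1]/s,h),planept(d,x0+b[0]/s,y0+b[1]/s,h)
    print('mid',((p+q)/2)[:2].round(4),'len',np.linalg.norm(p-q).round(4)); return (p+q)/2
E
python3 - <<'E'
from h import *
d=load('wrist')
for a,b in [((376,542),(377,613)),((375,437),(376,511)),((375,321),(375,409)),((374,215),(374,297))]: mid(d,a,b,130,0,3)
E
```

```text
mid [0.6154 0.0819] len 0.0217
mid [0.6192 0.1122] len 0.021
mid [0.623  0.1417] len 0.0232
mid [0.6264 0.1692] len 0.0201
```

```bash
python3 -m creep '{"slide":[[0.01,0.01,-0.2],[0.01,0.01,-0.4],[0.01,0.01,-0.6],[0.01,0.01,-0.77],[0.01,0.01,-0.77],[0.01,0.01,-0.77],[0.01,0.01,-0.77],[0.01,0.01,-0.77],[0.01,0.01,-0.77],[0.01,0.01,-0.77],[0.01,0.01,-0.77],[0.01,0.01,-0.755],[0.01,0.01,-0.755]],"twist":[[0,0,0],[0,0,0],[0,0,0],[0,0,0],[0,0,0],[0,0,0],[0,0,0],[0,0,0],[0,0,0],[0,0,0],[0,0,0],[0,0,0],[0,0,0]],"fingers":[0.5,0.5,0.5,0.5,0.5,-0.6,-0.6,-0.6,-0.6,-0.6,-0.6,-0.6,-0.6]}' 40
python3 -m creep '{"slide":[[-0.018,-0.13,0],[-0.036,-0.26,0],[-0.054,-0.4,0],[-0.071,-0.53,0],[-0.071,-0.55,0],[-0.071,-0.55,0]],"twist":[[0,0,0],[0,0,0],[0,0,0],[0,0,0],[0,0,0],[0,0,0]],"fingers":[-0.6,-0.6,-0.6,-0.6,-0.6,-0.6]}' 40
```

```text
clock: 16.7
position: [0.6152, 0.0831, 0.0905]
ee_rot: [0.0, 0.753, 0.658, 0.0]
contact_force: [0.7, -0.2, -1.1]
width: 0.0338
clock: 17.3
position: [0.6044, 0.0002, 0.09]
ee_rot: [-0.0, 0.754, 0.657, 0.0]
contact_force: [-0.4, -0.2, -0.6]
width: 0.0336
```

Brass spacer is off. Carry it to the yellow tray, turning +19° to match the tray.

```bash
python3 -m creep '{"slide":[[0,-0.1,0.15],[-0.05,-0.2,0.4],[-0.2,-0.4,0.55],[-0.35,-0.6,0.55],[-0.45,-0.8,0.55],[-0.45,-0.8,0.55]],"twist":[[0,0,0],[0,0,0],[0,0,0.026],[0,0,0.052],[0,0,0.052],[0,0,0.052]],"fingers":[-0.6,-0.6,-0.6,-0.6,-0.6,-0.6]}' 40
python3 - <<'E'
from h import *
d=snap('scene');s=telemetry.get_state();print(s['position'],s['width']); crop(d,130,110,330,250,4,'s11.png')
E
python3 -m creep '{"slide":[[-0.2,-0.3,0],[-0.4,-0.6,0],[-0.455,-0.78,0],[-0.455,-0.78,0],[-0.455,-0.78,-0.2],[-0.455,-0.78,-0.4],[-0.455,-0.78,-0.6],[-0.455,-0.78,-0.6]],"twist":[[0,0,0],[0,0,0],[0,0,0],[0,0,0],[0,0,0],[0,0,0],[0,0,0],[0,0,0]],"fingers":[-0.6,-0.6,-0.6,-0.6,-0.6,-0.6,-0.6,-0.6]}' 40
python3 - <<'E'
from h import *
d=snap('wrist','w11.png');s=telemetry.get_state();print(s['position'],s['width'])
E
```

```text
clock: 17.9
position: [0.5355, -0.1215, 0.1731]
ee_rot: [0.0, 0.637, 0.771, -0.001]
contact_force: [-0.5, 0.3, -1.2]
width: 0.0337
[ 0.53657287 -0.11989933  0.17299641] 0.03351470376113309
clock: 18.75
position: [0.4671, -0.233, 0.0792]
ee_rot: [-0.005, 0.636, 0.772, 0.0]
contact_force: [-1.2, 0.9, -2.2]
width: 0.0336
[ 0.46849773 -0.23419537  0.08123797] 0.033546376583117134
```

View pics/s11.png

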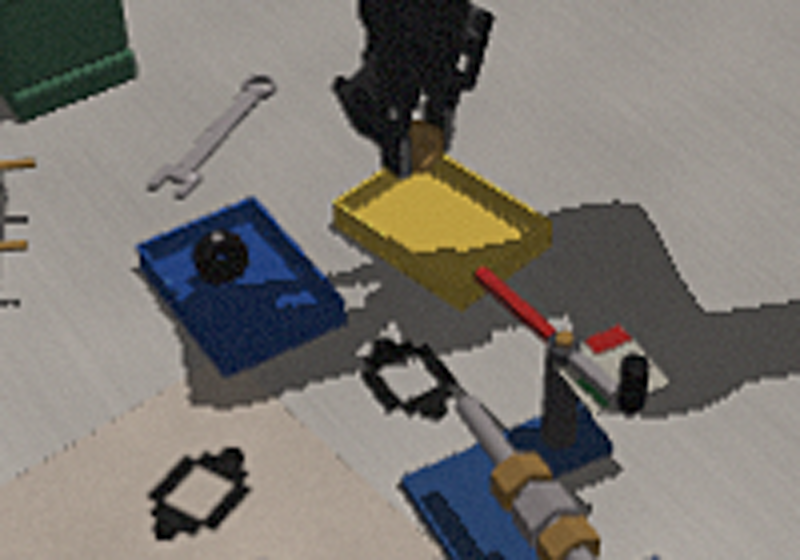

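View pics/w11.png

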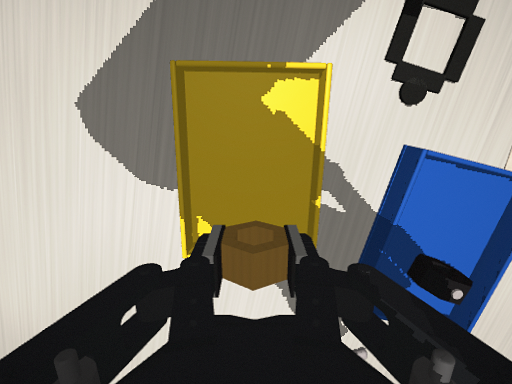

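Tool is aligned with the yellow tray, whose near rim runs from (172,63) to (331,66). I'll confirm the position along it.

Run:
```python
from h import *
d=load('wrist'); a=planept(d,173,64,.028);b=planept(d,331,66,.028);print(a,b,np.linalg.norm(a-b))
m=(a+b)/2; v=(b-a)[:2]/np.linalg.norm(b-a); l=np.array([v[1],-v[0]]); l*=np.sign(-l[1]); c=m[:2]+.075*l; print('centre',c,'dir',l)
p=telemetry.get_state()['position'][:2]; print('tool in tray: along',(p-c)@l,'across',(p-c)@v)
```

```text
[ 0.39335344 -0.14350873  0.028     ] [ 0.49776334 -0.12440088  0.028     ] 0.10614395293006978
centre [ 0.45905976 -0.20772955] dir [ 0.18001824 -0.98366327]
tool in tray: along 0.02773246708969498 across 0.0045194597174686565
```

```bash
python3 -m creep '{"slide":[[-0.01,-0.1,-0.1],[-0.01,-0.1,-0.3],[-0.01,-0.1,-0.43],[-0.01,-0.1,-0.43],[-0.01,-0.1,-0.43],[-0.01,-0.1,-0.43],[-0.01,-0.1,-0.43],[-0.01,-0.1,-0.43],[-0.01,-0.1,-0.43],[-0.01,-0.1,-0.2],[-0.01,-0.1,0.1],[-0.01,-0.1,0.4],[-0.01,-0.1,0.5],[-0.01,-0.1,0.5]],"twist":[[0,0,0],[0,0,0],[0,0,0],[0,0,0],[0,0,0],[0,0,0],[0,0,0],[0,0,0],[0,0,0],[0,0,0],[0,0,0],[0,0,0],[0,0,0],[0,0,0]],"fingers":[-0.6,-0.6,-0.6,-0.6,-0.2,0.1,0.1,0.1,0.1,0.1,0.1,0.1,0.1,0.1]}' 40
python3 - <<'E'
from h import *
d=snap('wrist','w12.png');s=telemetry.get_state();print(s['position'],s['width'])
E
```

```text
clock: 20.2
position: [0.4689, -0.2528, 0.1611]
ee_rot: [0.004, 0.636, 0.772, 0.0]
contact_force: [-0.5, 0.5, -0.5]
width: 0.0474
[ 0.46762478 -0.25194537  0.15889144] 0.04692629884143905
```

View pics/w12.png

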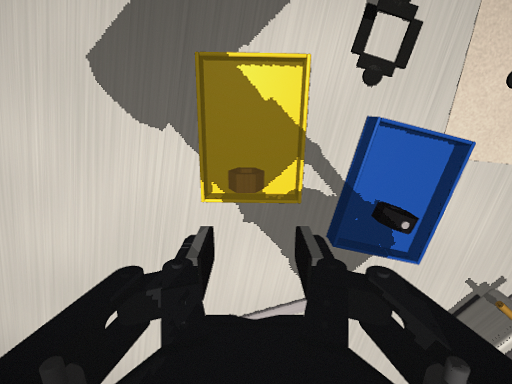

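First brass lies in the yellow tray at (247,180). Back for the next one at about (0.619,0.112).

```bash
python3 -m creep '{"slide":[[0.1,0.2,0.27],[0.2,0.5,0.27],[0.34,0.8,0.27],[0.34,0.8,0.27]],"twist":[[0,0,-0.02],[0,0,-0.04],[0,0,-0.052],[0,0,-0.052]],"fingers":[0.5,0.5,0.5,0.5]}' 40
python3 -m creep '{"slide":[[0.1,0.3,0],[0.2,0.6,0],[0.34,0.8,0],[0.34,0.8,0]],"twist":[[0,0,0],[0,0,0],[0,0,0],[0,0,0]],"fingers":[0.5,0.5,0.5,0.5]}' 40
python3 -m creep '{"slide":[[0.1,0.3,0],[0.2,0.6,0],[0.34,0.8,0],[0.34,0.82,0],[0.34,0.82,0]],"twist":[[0,0,0],[0,0,0],[0,0,0],[0,0,0],[0,0,0]],"fingers":[0.5,0.5,0.5,0.5,0.5]}' 40
python3 - <<'E'
from h import *
d=snap('wrist');s=telemetry.get_state();print(s['position'],s['width'],s['qpos'])
crop(d,130,0,380,240,3,'w13.png')
E
```

```text
clock: 20.65
position: [0.5189, -0.1261, 0.1964]
ee_rot: [-0.002, 0.752, 0.66, 0.001]
contact_force: [-0.3, -1.5, -0.1]
width: 0.0645
clock: 21.05
position: [0.5702, -0.0084, 0.1959]
ee_rot: [-0.001, 0.752, 0.66, -0.0]
contact_force: [0.5, -0.2, -1.3]
width: 0.0636
clock: 21.55
position: [0.6193, 0.1108, 0.1962]
ee_rot: [-0.001, 0.753, 0.658, -0.002]
contact_force: [-0.2, -0.0, -1.5]
width: 0.0639
[0.6190273  0.1100357  0.19660942] 0.06439144685871928 [ 6.60181907e-02  3.78202960e-01  1.43798856e+00 -1.24715062e-03
  1.32921573e+00  2.00843297e-01]
```

View pics/w13.png

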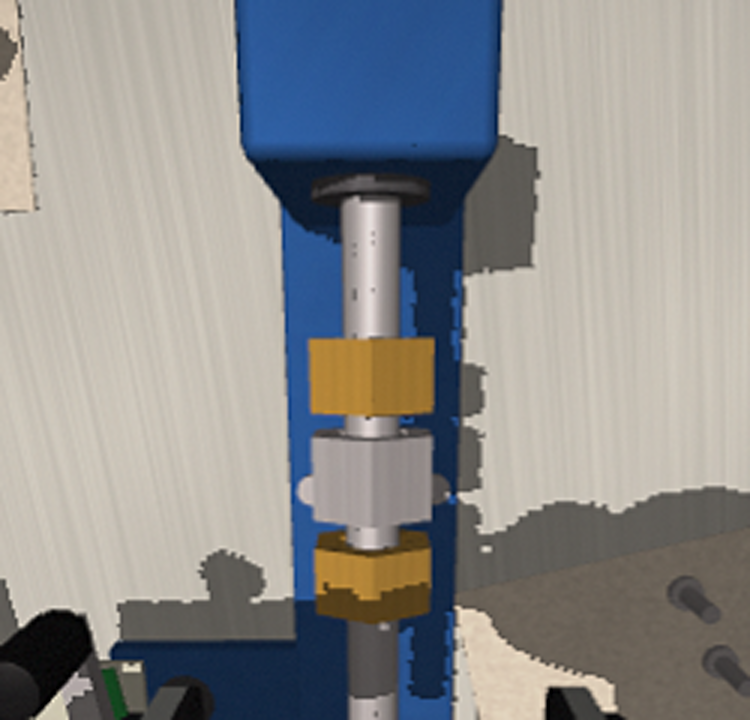

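Brass B sits at v≈580 in the crop, matching the earlier (0.619,0.112). Grasp and pull.

```bash
python3 - <<'E'
from h import *
d=load('wrist'); mid(d,(373,548),(373,621),130,0,3); mid(d,(372,437),(372,523),130,0,3)
E
python3 -m creep '{"slide":[[0,0.01,-0.2],[0,0.01,-0.4],[0,0.01,-0.6],[0,0.01,-0.72],[0,0.01,-0.72],[0,0.01,-0.72],[0,0.01,-0.72],[0,0.01,-0.72],[0,0.01,-0.72],[0,0.01,-0.72],[0,0.01,-0.72],[0,0.01,-0.705],[0,0.01,-0.705]],"twist":[[0,0,0],[0,0,0],[0,0,0],[0,0,0],[0,0,0],[0,0,0],[0,0,0],[0,0,0],[0,0,0],[0,0,0],[0,0,0],[0,0,0],[0,0,0]],"fingers":[0.5,0.5,0.5,0.5,0.5,-0.6,-0.6,-0.6,-0.6,-0.6,-0.6,-0.6,-0.6]}' 40
```

```text
mid [0.6194 0.1131] len 0.0217
mid [0.6231 0.1428] len 0.0237
clock: 22.9
position: [0.6206, 0.1132, 0.0929]
ee_rot: [0.0, 0.753, 0.658, 0.001]
contact_force: [0.2, -0.1, -1.1]
width: 0.0341
```

```bash
python3 -m creep '{"slide":[[-0.018,-0.13,0],[-0.036,-0.26,0],[-0.054,-0.4,0],[-0.071,-0.53,0],[-0.09,-0.66,0],[-0.103,-0.76,0],[-0.103,-0.76,0],[-0.103,-0.8,0.1]],"twist":[[0,0,0],[0,0,0],[0,0,0],[0,0,0],[0,0,0],[0,0,0],[0,0,0],[0,0,0]],"fingers":[-0.6,-0.6,-0.6,-0.6,-0.6,-0.6,-0.6,-0.6]}' 40
python3 - <<'E'
from h import *
d=snap('wrist','w14.png')
E
```

```text
clock: 23.7
position: [0.6032, -0.0062, 0.1056]
ee_rot: [-0.002, 0.753, 0.658, -0.001]
contact_force: [-0.1, 0.3, -0.6]
width: 0.0334
```

View pics/w14.png

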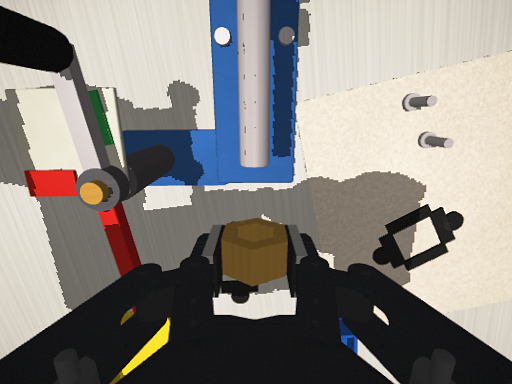

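Brass B is clear of the bar. Carry to the yellow tray's middle slot.

```bash
python3 -m creep '{"slide":[[0,-0.1,0.25],[-0.15,-0.3,0.45],[-0.3,-0.55,0.45],[-0.45,-0.76,0.45],[-0.45,-0.76,0.45]],"twist":[[0,0,0],[0,0,0.02],[0,0,0.04],[0,0,0.052],[0,0,0.052]],"fingers":[-0.6,-0.6,-0.6,-0.6,-0.6]}' 40
python3 -m creep '{"slide":[[-0.2,-0.25,0],[-0.4,-0.5,0],[-0.49,-0.6,0],[-0.49,-0.6,0],[-0.49,-0.6,-0.2],[-0.49,-0.6,-0.4],[-0.49,-0.6,-0.4]],"twist":[[0,0,0],[0,0,0],[0,0,0],[0,0,0],[0,0,0],[0,0,0],[0,0,0]],"fingers":[-0.6,-0.6,-0.6,-0.6,-0.6,-0.6,-0.6]}' 40
python3 - <<'E'
from h import *
d=snap('wrist','w15.png');s=telemetry.get_state();print(s['position'],s['width'])
d=snap('scene');crop(d,130,110,330,250,4,'s15.png')
E
```

```text
clock: 24.25
position: [0.5351, -0.1234, 0.1754]
ee_rot: [0.0, 0.637, 0.771, -0.001]
contact_force: [0.3, 0.2, -1.9]
width: 0.0336
clock: 24.95
position: [0.4623, -0.2081, 0.1118]
ee_rot: [-0.004, 0.636, 0.772, 0.0]
contact_force: [-1.0, 0.0, -1.3]
width: 0.0334
[ 0.46358669 -0.20910025  0.11365379] 0.03377042793693718
```

View pics/w15.png

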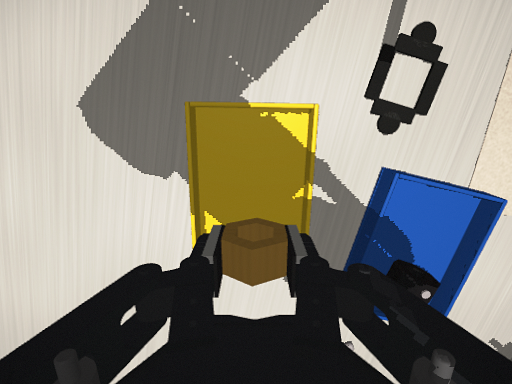

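View pics/s15.png

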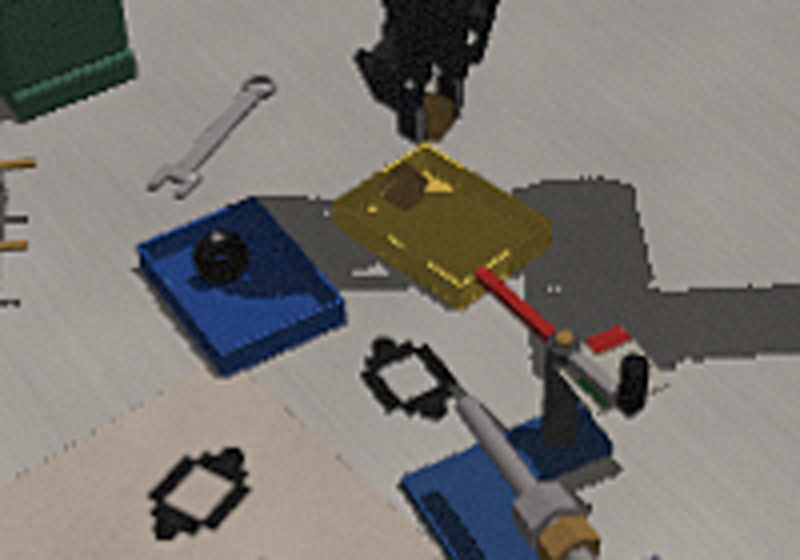

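Tray has not moved and the middle is clear. Lower and release.

```bash
python3 -m creep '{"slide":[[-0.02,0,-0.2],[-0.02,0,-0.45],[-0.02,0,-0.645],[-0.02,0,-0.645],[-0.02,0,-0.645],[-0.02,0,-0.645],[-0.02,0,-0.645],[-0.02,0,-0.645],[-0.02,0,-0.645],[-0.02,0,-0.4],[-0.02,0,-0.1],[-0.02,0,0.2],[-0.02,0,0.4],[-0.02,0,0.4]],"twist":[[0,0,0],[0,0,0],[0,0,0],[0,0,0],[0,0,0],[0,0,0],[0,0,0],[0,0,0],[0,0,0],[0,0,0],[0,0,0],[0,0,0],[0,0,0],[0,0,0]],"fingers":[-0.6,-0.6,-0.6,-0.6,-0.2,0.1,0.1,0.1,0.1,0.1,0.1,0.1,0.1,0.1]}' 40
python3 - <<'E'
from h import *
d=snap('wrist','w16.png');s=telemetry.get_state();print(s['position'],s['width'])
E
```

```text
clock: 26.45
position: [0.4636, -0.2129, 0.1803]
ee_rot: [0.006, 0.636, 0.772, 0.001]
contact_force: [0.9, -0.4, 0.1]
width: 0.0469
[ 0.46209876 -0.21196124  0.17770115] 0.0467131328114598
```

View pics/w16.png

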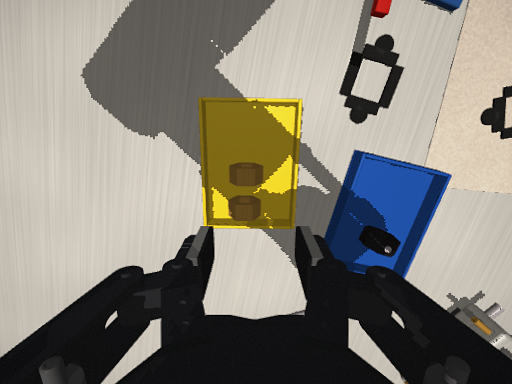

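Two brass are in the yellow tray, at (247,174) and (244,207). Next the steel spacer.

```bash
python3 -m creep '{"slide":[[0.1,0.2,0.15],[0.2,0.5,0.15],[0.36,0.79,0.15],[0.36,0.79,0.15]],"twist":[[0,0,-0.02],[0,0,-0.04],[0,0,-0.052],[0,0,-0.052]],"fingers":[0.5,0.5,0.5,0.5]}' 40
python3 -m creep '{"slide":[[0.1,0.3,0],[0.2,0.6,0],[0.36,0.79,0],[0.36,0.79,0]],"twist":[[0,0,0],[0,0,0],[0,0,0],[0,0,0]],"fingers":[0.5,0.5,0.5,0.5]}' 40
python3 -m creep '{"slide":[[0.1,0.3,0],[0.2,0.6,0],[0.36,0.79,0],[0.36,0.79,0],[0.36,0.79,0]],"twist":[[0,0,0],[0,0,0],[0,0,0],[0,0,0],[0,0,0]],"fingers":[0.5,0.5,0.5,0.5,0.5]}' 40
python3 - <<'E'
from h import *
d=snap('wrist');s=telemetry.get_state();print(s['position'],s['width'],s['qpos'])
crop(d,130,0,380,240,3,'w17.png')
E
```

```text
clock: 26.9
position: [0.516, -0.0874, 0.1962]
ee_rot: [-0.002, 0.752, 0.66, 0.001]
contact_force: [-0.2, -0.4, 0.5]
width: 0.0642
clock: 27.3
position: [0.5704, 0.0287, 0.1959]
ee_rot: [-0.001, 0.752, 0.66, 0.0]
contact_force: [0.1, -0.2, 0.1]
width: 0.0642
clock: 27.8
position: [0.6219, 0.1433, 0.1958]
ee_rot: [-0.001, 0.753, 0.658, -0.002]
contact_force: [0.1, -0.0, 0.1]
width: 0.0637
[0.62160897 0.14273357 0.19623175] 0.06408444465599689 [ 1.17395568e-01  3.91649063e-01  1.41743750e+00 -1.28489360e-03
  1.33596451e+00  2.52606121e-01]
```

View pics/w17.png

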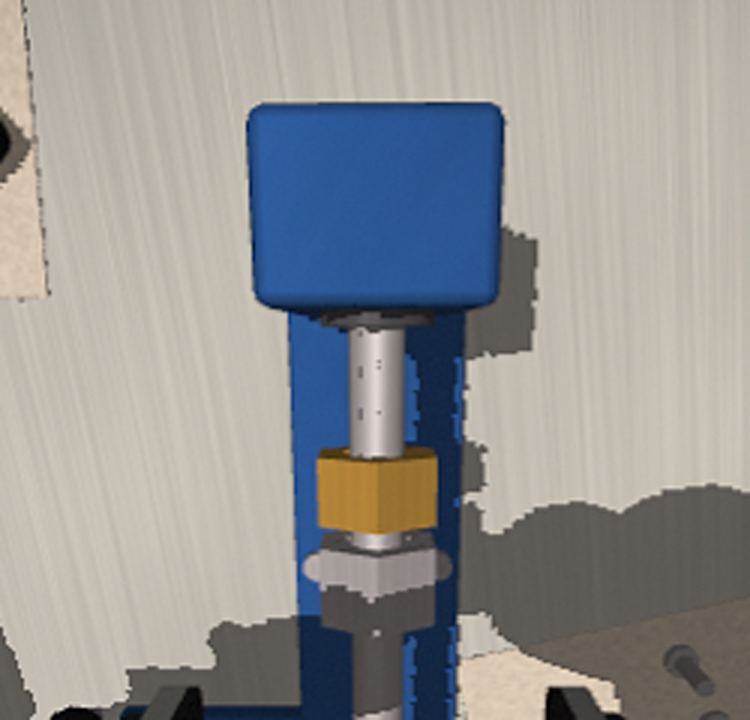

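```bash
python3 - <<'E'
from h import *
d=load('wrist'); mid(d,(376,548),(376,635),130,0,3); mid(d,(377,457),(377,532),130,0,3)
E
python3 -m creep '{"slide":[[0.01,-0.005,-0.2],[0.01,-0.005,-0.4],[0.01,-0.005,-0.6],[0.01,-0.005,-0.72],[0.01,-0.005,-0.72],[0.01,-0.005,-0.72],[0.01,-0.005,-0.72],[0.01,-0.005,-0.72],[0.01,-0.005,-0.72],[0.01,-0.005,-0.72],[0.01,-0.005,-0.72],[0.01,-0.005,-0.705],[0.01,-0.005,-0.705]],"twist":[[0,0,0],[0,0,0],[0,0,0],[0,0,0],[0,0,0],[0,0,0],[0,0,0],[0,0,0],[0,0,0],[0,0,0],[0,0,0],[0,0,0],[0,0,0]],"fingers":[0.5,0.5,0.5,0.5,0.5,-0.6,-0.6,-0.6,-0.6,-0.6,-0.6,-0.6,-0.6]}' 40
```

```text
mid [0.6227 0.1434] len 0.026
mid [0.6267 0.1711] len 0.0209
clock: 29.15
position: [0.6246, 0.1439, 0.0922]
ee_rot: [0.0, 0.753, 0.658, 0.001]
contact_force: [-0.2, -1.2, -1.1]
width: 0.0339
```

```bash
python3 -m creep '{"slide":[[-0.018,-0.13,0],[-0.036,-0.26,0],[-0.054,-0.4,0],[-0.071,-0.53,0],[-0.09,-0.66,0],[-0.108,-0.8,0],[-0.126,-0.93,0],[-0.132,-0.98,0],[-0.132,-0.98,0.1]],"twist":[[0,0,0],[0,0,0],[0,0,0],[0,0,0],[0,0,0],[0,0,0],[0,0,0],[0,0,0],[0,0,0]],"fingers":[-0.6,-0.6,-0.6,-0.6,-0.6,-0.6,-0.6,-0.6,-0.6]}' 40
python3 - <<'E'
from h import *
d=snap('scene');crop(d,130,110,330,250,4,'s18.png')
E
```

```text
clock: 30.05
position: [0.6029, -0.004, 0.1048]
ee_rot: [-0.002, 0.754, 0.657, -0.001]
contact_force: [-0.5, 0.7, -0.6]
width: 0.0342
```

View pics/s18.png

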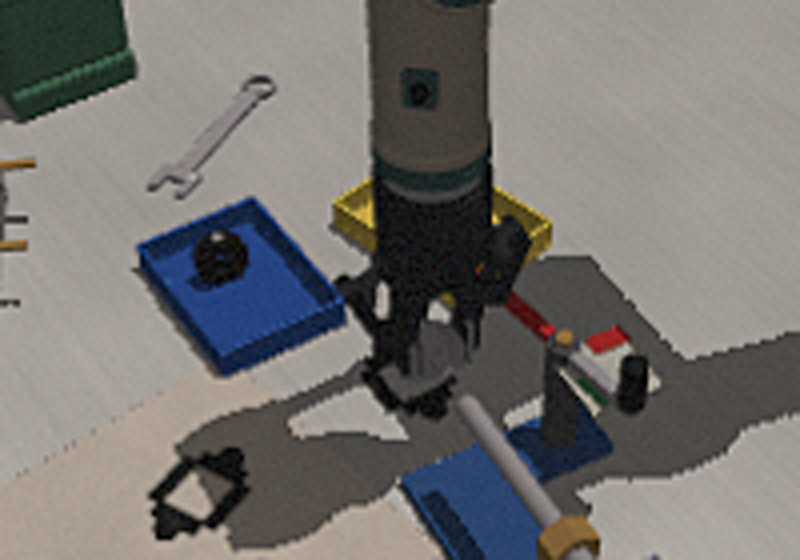

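Steel is off and the blue tray is unchanged. Carry to (0.634,-0.20).

```bash
python3 -m creep '{"slide":[[0.03,-0.2,0.2],[0.08,-0.5,0.3],[0.15,-0.8,0.3],[0.17,-0.95,0.3],[0.17,-0.95,0.3]],"twist":[[0,0,0],[0,0,0],[0,0,0],[0,0,0],[0,0,0]],"fingers":[-0.6,-0.6,-0.6,-0.6,-0.6]}' 40
python3 -m creep '{"slide":[[0.03,-0.2,0],[0.04,-0.36,-0.1],[0.04,-0.36,-0.3],[0.04,-0.36,-0.45],[0.04,-0.36,-0.45]],"twist":[[0,0,0],[0,0,0],[0,0,0],[0,0,0],[0,0,0]],"fingers":[-0.6,-0.6,-0.6,-0.6,-0.6]}' 40
python3 - <<'E'
from h import *
d=snap('wrist','w19.png');s=telemetry.get_state();print(s['position'],s['width'])
E
```

```text
clock: 30.6
position: [0.6311, -0.1489, 0.1515]
ee_rot: [0.001, 0.754, 0.657, 0.0]
contact_force: [-0.6, 0.2, -1.0]
width: 0.0336
clock: 31.1
position: [0.6334, -0.1973, 0.0803]
ee_rot: [-0.004, 0.753, 0.658, -0.001]
contact_force: [-0.2, 0.2, -1.1]
width: 0.0337
[ 0.63487087 -0.19789717  0.08245791] 0.03397714914078052
```

View pics/w19.png

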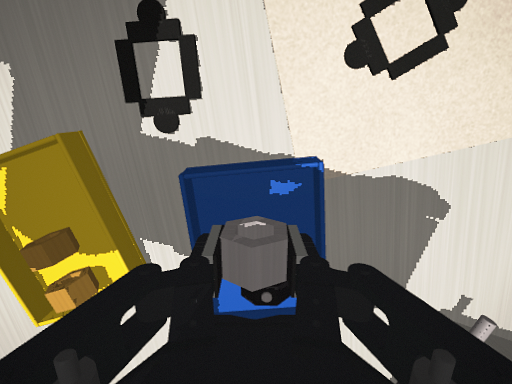

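```bash
python3 -m creep '{"slide":[[0,0,-0.2],[0,0,-0.35],[0,0,-0.435],[0,0,-0.435],[0,0,-0.435],[0,0,-0.435],[0,0,-0.435],[0,0,-0.435],[0,0,-0.2],[0,0,0.1],[0,0,0.4],[0,0,0.6],[0,0,0.6]],"twist":[[0,0,0],[0,0,0],[0,0,0],[0,0,0],[0,0,0],[0,0,0],[0,0,0],[0,0,0],[0,0,0],[0,0,0],[0,0,0],[0,0,0],[0,0,0]],"fingers":[-0.6,-0.6,-0.6,-0.2,0.1,0.1,0.1,0.1,0.1,0.1,0.1,0.1,0.1]}' 40
python3 - <<'E'
from h import *
d=snap('wrist','w20.png');s=telemetry.get_state();print(s['position'],s['width'])
E
```

```text
clock: 32.45
position: [0.6391, -0.2013, 0.181]
ee_rot: [0.006, 0.753, 0.658, 0.003]
contact_force: [0.3, -0.1, 0.7]
width: 0.0467
[ 0.63752977 -0.20056882  0.17790039] 0.04698855524195273
```

View pics/w20.png

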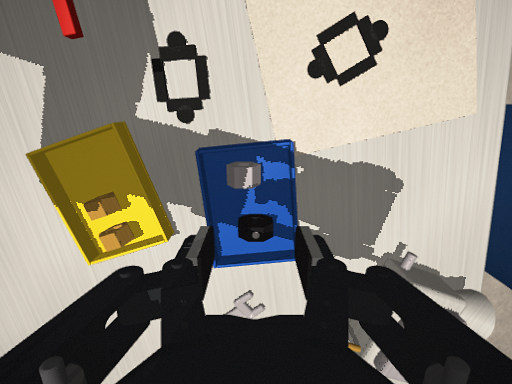

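Steel and collar are both in the blue tray. Now the last brass at about (0.6265,0.170).

```bash
python3 -m creep '{"slide":[[0,0.3,0.12],[0,0.6,0.12],[-0.02,0.9,0.12],[-0.02,0.9,0.12]],"twist":[[0,0,0],[0,0,0],[0,0,0],[0,0,0]],"fingers":[0.5,0.5,0.5,0.5]}' 40
python3 -m creep '{"slide":[[0,0.3,0],[0,0.6,0],[-0.02,0.9,0],[-0.02,0.9,0]],"twist":[[0,0,0],[0,0,0],[0,0,0],[0,0,0]],"fingers":[0.5,0.5,0.5,0.5]}' 40
python3 -m creep '{"slide":[[0,0.3,0],[-0.01,0.6,0],[-0.02,0.67,0],[-0.02,0.67,0],[-0.02,0.67,0]],"twist":[[0,0,0],[0,0,0],[0,0,0],[0,0,0],[0,0,0]],"fingers":[0.5,0.5,0.5,0.5,0.5]}' 40
python3 - <<'E'
from h import *
d=snap('wrist');s=telemetry.get_state();print(s['position'],s['width'],s['qpos'])
crop(d,130,0,380,240,3,'w21.png')
E
```

```text
clock: 32.9
position: [0.6311, -0.059, 0.1909]
ee_rot: [-0.003, 0.751, 0.66, -0.0]
contact_force: [0.5, -0.2, 0.8]
width: 0.0641
clock: 33.3
position: [0.6285, 0.075, 0.1908]
ee_rot: [-0.002, 0.751, 0.66, -0.0]
contact_force: [-0.0, -0.7, 0.9]
width: 0.0642
clock: 33.8
position: [0.6269, 0.1689, 0.1915]
ee_rot: [0.0, 0.753, 0.658, -0.001]
contact_force: [-1.0, 0.3, -0.1]
width: 0.0642
[0.62704056 0.16856952 0.19173208] 0.06422095823493676 [ 0.15634394  0.41012098  1.39886116 -0.00147218  1.33369304  0.29257804]
```

View pics/w21.png

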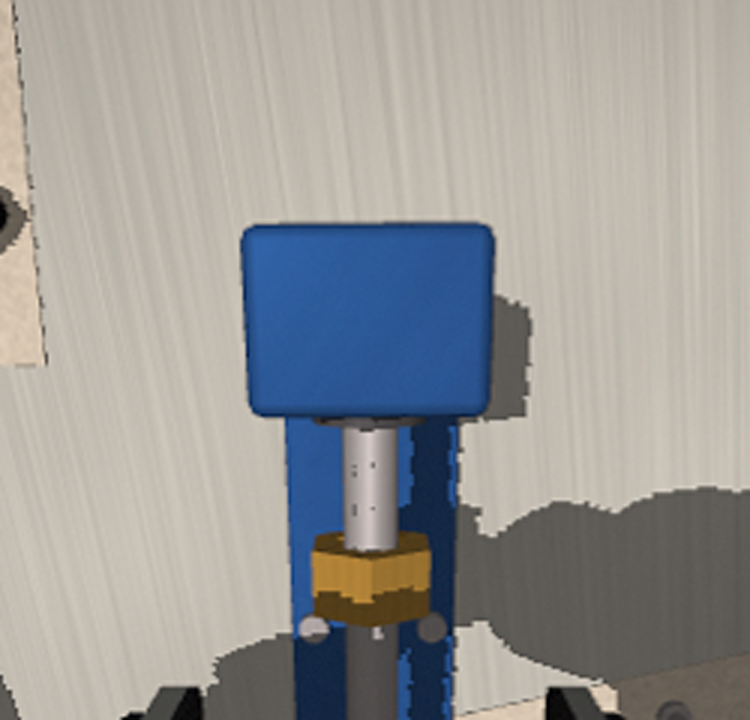

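```bash
python3 - <<'E'
from h import *
d=load('wrist'); mid(d,(370,554),(370,627),130,0,3)
E
python3 -m creep '{"slide":[[0,0.01,-0.2],[0,0.01,-0.4],[0,0.01,-0.55],[0,0.01,-0.69],[0,0.01,-0.69],[0,0.01,-0.69],[0,0.01,-0.69],[0,0.01,-0.69],[0,0.01,-0.69],[0,0.01,-0.69],[0,0.01,-0.69],[0,0.01,-0.675],[0,0.01,-0.675]],"twist":[[0,0,0],[0,0,0],[0,0,0],[0,0,0],[0,0,0],[0,0,0],[0,0,0],[0,0,0],[0,0,0],[0,0,0],[0,0,0],[0,0,0],[0,0,0]],"fingers":[0.5,0.5,0.5,0.5,0.5,-0.6,-0.6,-0.6,-0.6,-0.6,-0.6,-0.6,-0.6]}' 40
```

```text
mid [0.6265 0.171 ] len 0.0214
clock: 35.15
position: [0.6271, 0.1724, 0.0911]
ee_rot: [0.0, 0.753, 0.658, 0.0]
contact_force: [1.2, -0.3, -1.1]
width: 0.0336
```

Pull, split over two calls.

```bash
python3 -m creep '{"slide":[[-0.018,-0.13,0],[-0.036,-0.26,0],[-0.054,-0.4,0],[-0.071,-0.53,0],[-0.09,-0.66,0],[-0.108,-0.8,0],[-0.126,-0.93,0],[-0.126,-0.93,0]],"twist":[[0,0,0],[0,0,0],[0,0,0],[0,0,0],[0,0,0],[0,0,0],[0,0,0],[0,0,0]],"fingers":[-0.6,-0.6,-0.6,-0.6,-0.6,-0.6,-0.6,-0.6]}' 40
python3 -m creep '{"slide":[[-0.018,-0.13,0],[-0.032,-0.24,0],[-0.032,-0.24,0],[-0.032,-0.24,0.1]],"twist":[[0,0,0],[0,0,0],[0,0,0],[0,0,0]],"fingers":[-0.6,-0.6,-0.6,-0.6]}' 40
python3 - <<'E'
from h import *
d=snap('wrist','w22.png')
E
```

```text
clock: 35.95
position: [0.6071, 0.0288, 0.0908]
ee_rot: [0.0, 0.754, 0.657, -0.001]
contact_force: [0.4, 0.3, -1.7]
width: 0.0337
clock: 36.35
position: [0.6014, -0.0036, 0.1042]
ee_rot: [-0.002, 0.754, 0.657, -0.001]
contact_force: [0.1, 0.6, -0.2]
width: 0.0334
```

View pics/w22.png

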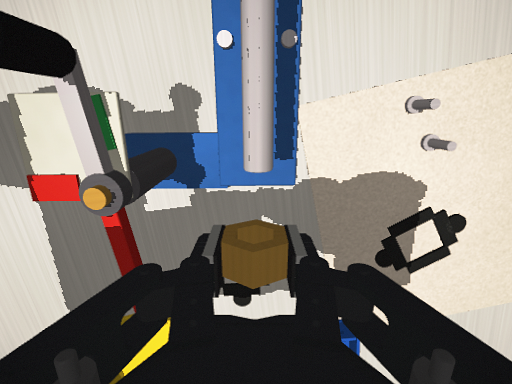

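Bar is bare and the last brass is gripped. Carry it to the third slot, stopping above the tray to look.

```bash
python3 -m creep '{"slide":[[0,-0.1,0.25],[-0.15,-0.3,0.45],[-0.3,-0.55,0.45],[-0.45,-0.76,0.45],[-0.45,-0.76,0.45]],"twist":[[0,0,0],[0,0,0.02],[0,0,0.04],[0,0,0.052],[0,0,0.052]],"fingers":[-0.6,-0.6,-0.6,-0.6,-0.6]}' 40
python3 -m creep '{"slide":[[-0.2,-0.12,0],[-0.4,-0.24,0],[-0.54,-0.32,0],[-0.54,-0.32,0],[-0.54,-0.32,-0.2],[-0.54,-0.32,-0.4],[-0.54,-0.32,-0.4]],"twist":[[0,0,0],[0,0,0],[0,0,0],[0,0,0],[0,0,0],[0,0,0],[0,0,0]],"fingers":[-0.6,-0.6,-0.6,-0.6,-0.6,-0.6,-0.6]}' 40
python3 - <<'E'
from h import *
d=snap('wrist','w23.png');s=telemetry.get_state();print(s['position'],s['width'])
d=snap('scene');crop(d,130,110,330,250,4,'s23.png')
E
```

```text
clock: 36.9
position: [0.5333, -0.1201, 0.1739]
ee_rot: [0.0, 0.637, 0.771, -0.001]
contact_force: [-0.2, 0.5, -0.2]
width: 0.0334
clock: 37.6
position: [0.4531, -0.1632, 0.1105]
ee_rot: [-0.004, 0.636, 0.772, -0.0]
contact_force: [-0.1, 0.5, -1.1]
width: 0.0331
[ 0.45444612 -0.1639843   0.11227142] 0.03301009255327469
```

View pics/w23.png

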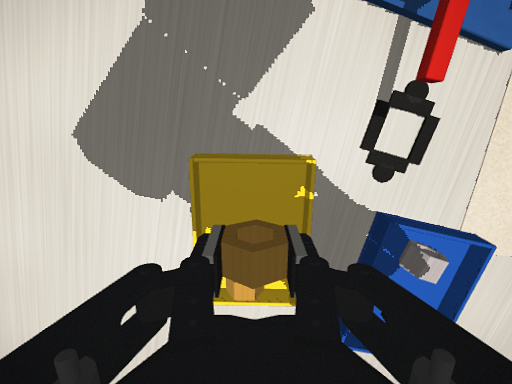

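View pics/s23.png

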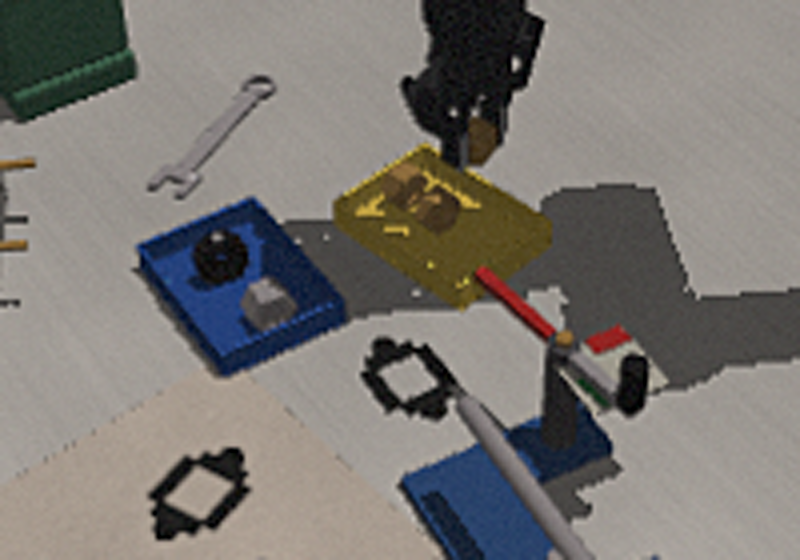

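The tray hasn't moved and the third slot is free. Lower and release.

```bash
python3 -m creep '{"slide":[[-0.01,-0.02,-0.2],[-0.01,-0.02,-0.45],[-0.01,-0.02,-0.64],[-0.01,-0.02,-0.64],[-0.01,-0.02,-0.64],[-0.01,-0.02,-0.64],[-0.01,-0.02,-0.64],[-0.01,-0.02,-0.64],[-0.01,-0.02,-0.64],[-0.01,-0.02,-0.4],[-0.01,-0.02,-0.1],[-0.01,-0.02,0.2],[-0.01,-0.02,0.5],[-0.01,-0.02,0.5],[-0.01,-0.02,0.5]],"twist":[[0,0,0],[0,0,0],[0,0,0],[0,0,0],[0,0,0],[0,0,0],[0,0,0],[0,0,0],[0,0,0],[0,0,0],[0,0,0],[0,0,0],[0,0,0],[0,0,0],[0,0,0]],"fingers":[-0.6,-0.6,-0.6,-0.6,-0.2,0.1,0.1,0.1,0.1,0.1,0.1,0.1,0.1,0.1,0.1]}' 40
python3 - <<'E'
from h import *
d=snap('wrist','w24.png');s=telemetry.get_state();print(s['position'],s['width'])
d=snap('scene');crop(d,130,110,330,250,4,'s24.png')
E
```

```text
clock: 39.2
position: [0.4538, -0.1686, 0.1899]
ee_rot: [0.002, 0.636, 0.772, 0.0]
contact_force: [0.0, 0.2, -1.0]
width: 0.0469
[ 0.452781   -0.16812012  0.18842906] 0.04681163200799341
```

View pics/w24.png

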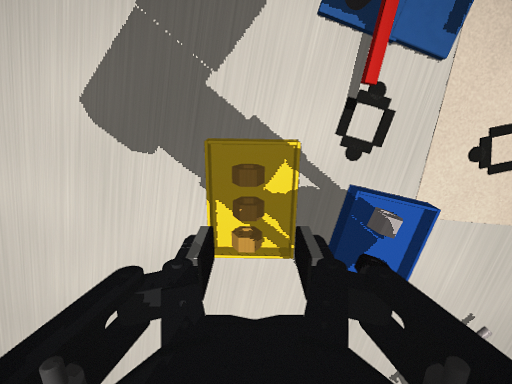

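View pics/s24.png

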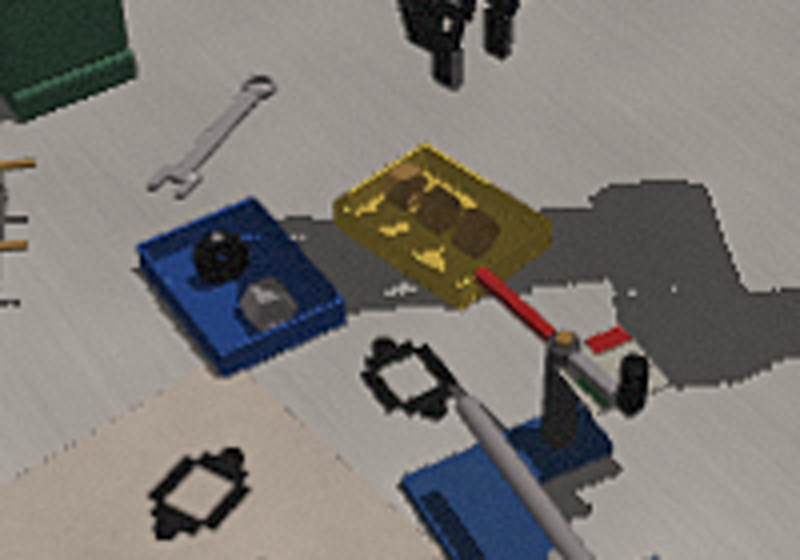

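All six... rather all five parts (three brass, one steel, collar) lie in their trays and the bar is bare. Now back to the knob.

```bash
python3 -m creep '{"slide":[[0.05,0.3,0.1],[0.15,0.6,0.1],[0.22,0.92,0.1],[0.22,0.92,0.1]],"twist":[[0,0,-0.02],[0,0,-0.04],[0,0,-0.052],[0,0,-0.052]],"fingers":[0.1,0.1,0.1,0.1]}' 20
python3 -m creep '{"slide":[[0.05,0.3,0],[0.15,0.6,0],[0.23,0.91,0],[0.23,0.91,0],[0.23,0.91,0]],"twist":[[0,0,0],[0,0,0],[0,0,0],[0,0,0],[0,0,0]],"fingers":[0.1,0.1,0.1,0.1,0.1]}' 20
python3 - <<'E'
from h import *
d=snap('wrist');s=telemetry.get_state();print(s['position'],s['width'],s['qpos'])
crop(d,130,100,380,330,3,'w25.png')
E
```

```text
clock: 39.7
position: [0.4858, -0.0248, 0.2017]
ee_rot: [-0.003, 0.751, 0.66, 0.0]
contact_force: [-0.7, -0.1, -0.4]
width: 0.047
clock: 40.2
position: [0.5198, 0.1061, 0.2017]
ee_rot: [-0.001, 0.752, 0.659, -0.002]
contact_force: [0.0, -0.6, -0.5]
width: 0.047
[0.51976512 0.10522627 0.20201207] 0.04690307886448076 [ 6.93237021e-02  2.29576368e-01  1.64466446e+00 -1.23382854e-03
  1.27093306e+00  2.03430874e-01]
```

View pics/w25.png

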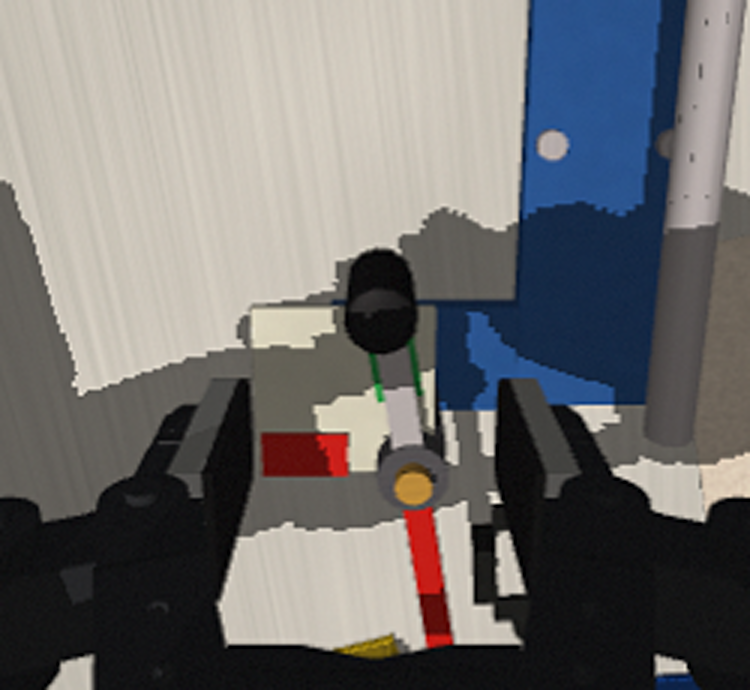

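```bash
python3 - <<'E'
from h import *
d=load('wrist'); print(planept(d,130+381/3,100+320/3,.15)); print(planept(d,130+413/3,100+488/3,.116))
E
python3 -m creep '{"slide":[[0.005,0,-0.2],[0.005,0,-0.4],[0.005,0,-0.55],[0.005,0,-0.55],[0.005,0,-0.55],[0.005,0,-0.55],[0.005,0,-0.55],[0.005,0,-0.55],[0.005,0,-0.55]],"twist":[[0,0,0],[0,0,0],[0,0,0],[0,0,0],[0,0,0],[0,0,0],[0,0,0],[0,0,0],[0,0,0]],"fingers":[0.1,0.1,0.1,0.1,-0.7,-0.7,-0.7,-0.7,-0.7]}' 20
```

```text
[0.52187171 0.10564643 0.15      ]
[0.52333395 0.03432053 0.116     ]
clock: 41.15
position: [0.5223, 0.1054, 0.1223]
ee_rot: [0.001, 0.753, 0.658, 0.0]
contact_force: [-0.2, -3.9, 4.8]
width: 0.0191
```

```bash
python3 -m creep '{"slide":[[-0.046,-0.004,0],[-0.092,-0.013,0],[-0.137,-0.026,0],[-0.18,-0.044,0],[-0.221,-0.065,0],[-0.26,-0.091,0],[-0.296,-0.121,0],[-0.296,-0.121,0]],"twist":[[0,0,0.016],[0,0,0.032],[0,0,0.048],[0,0,0.064],[0,0,0.08],[0,0,0.095],[0,0,0.111],[0,0,0.111]],"fingers":[-0.7,-0.7,-0.7,-0.7,-0.7,-0.7,-0.7,-0.7]}' 20
```

```text
clock: 41.95
position: [0.4778, 0.0886, 0.1223]
ee_rot: [0.001, 0.483, 0.876, 0.001]
contact_force: [-0.1, 1.4, 6.8]
width: 0.0189
```

```bash
python3 -m creep '{"slide":[[-0.033,-0.033,0],[-0.062,-0.069,0],[-0.088,-0.108,0],[-0.11,-0.149,0],[-0.127,-0.192,0],[-0.14,-0.237,0],[-0.149,-0.283,0],[-0.149,-0.283,0],[-0.149,-0.283,0]],"twist":[[0,0,0.016],[0,0,0.032],[0,0,0.048],[0,0,0.064],[0,0,0.08],[0,0,0.096],[0,0,0.112],[0,0,0.112],[0,0,0.112]],"fingers":[-0.7,-0.7,-0.7,-0.7,-0.7,-0.7,-0.7,-0.7,-0.7]}' 20
python3 -m creep '{"slide":[[0,0,0],[0,0,0],[0,0,0],[0,0,0],[0,0,0.2],[0,0,0.4],[0,0,0.7],[0,0,0.9],[0,0,0.9]],"twist":[[0,0,0],[0,0,0],[0,0,0],[0,0,0],[0,0,0],[0,0,0],[0,0,0],[0,0,0],[0,0,0]],"fingers":[0.1,0.1,0.1,0.1,0.1,0.1,0.1,0.1,0.1]}' 20
python3 - <<'E'
from h import *
d=snap('wrist','w26.png');s=telemetry.get_state();print(s['position'],s['width'],s['qpos'])
d=snap('scene','sf.png');crop(d,130,110,330,250,4,'s26.png')
E
```

```text
clock: 42.85
position: [0.4547, 0.0463, 0.1222]
ee_rot: [0.0, 0.153, 0.988, 0.001]
contact_force: [-3.1, 2.4, 9.0]
width: 0.0191
clock: 43.75
position: [0.4576, 0.0454, 0.2605]
ee_rot: [0.005, 0.152, 0.988, 0.001]
contact_force: [-0.1, 0.3, -0.1]
width: 0.0469
[0.45609693 0.04547528 0.25801039] 0.04687414051865902 [-5.27261298e-02  7.99033481e-02  1.68872071e+00  1.37708731e-04
  1.36806030e+00 -1.31902798e+00]
```

View pics/w26.png

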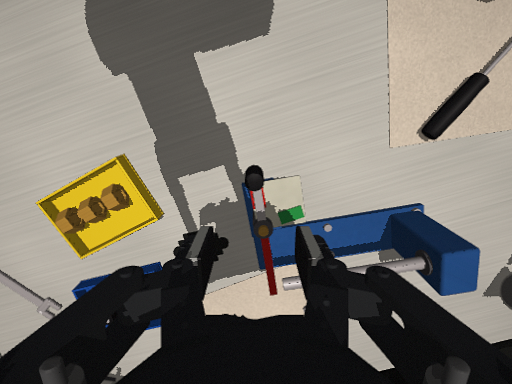

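View pics/s26.png

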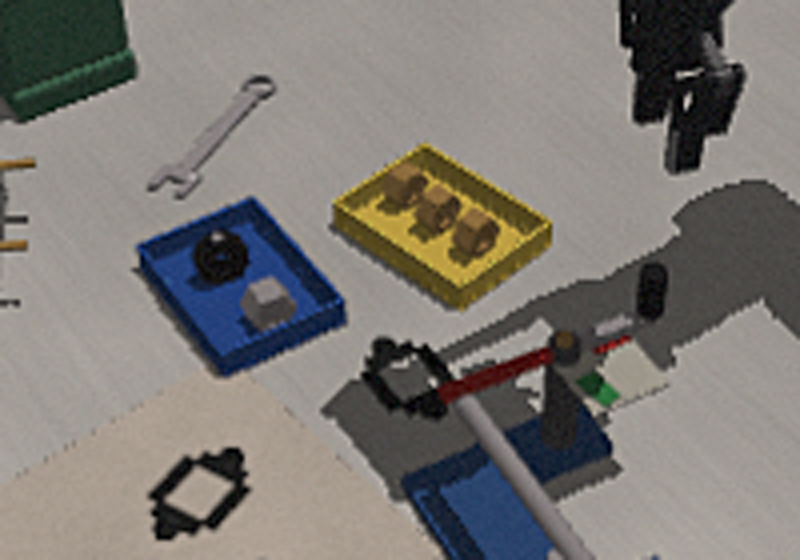

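Red arm is back across the bar end. I'll measure the lever angle accurately.

Run:
```python
from h import *
d=load('wrist'); crop(d,220,150,340,310,4,'w26c.png')
```

```text
(no output)
```

View pics/w26c.png

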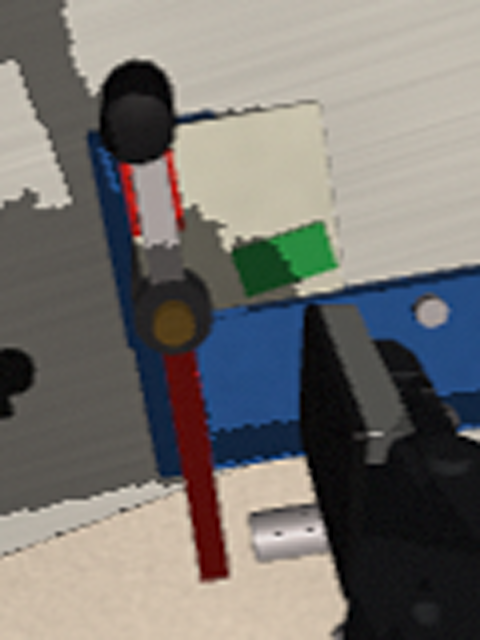

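Run:
```python
from h import *
d=load('wrist'); e=lambda u,v:(220+u/4,150+v/4)
x=np.array([-.134,-.991]);y=np.array([.991,-.134])
k=planept(d,*e(137,128),.15)[:2];p=planept(d,*e(175,322),.117)[:2];t=planept(d,*e(212,576),.109)[:2]
a=planept(d,*e(182,350),.109)[:2]
b=[planept(d,*e(u,v),.113)[:2] for u,v in((262,537),(318,528))]
print(k,p,t); v=k-p; print('knob',np.arctan2(-v@x,-v@y)); v=t-a; print('arm',np.arctan2(v@x,v@y), np.linalg.norm(t-p))
s=load('scene'); q=lambda u,v:(130+u/4,110+v/4)
tray(s,[(255,198),(345,297),(225,366),(138,245)],130,110,4); tray(s,[(423,144),(551,222),(463,292),(333,205)],130,110,4)
for n,u,v,h in[('collar',220,253,.03),('steel',268,303,.025),('b1',404,187,.025),('b2',437,208,.025),('b3',475,232,.025)]: print(n,planept(s,*q(u,v),h)[:2].round(3))
```

```text
[0.45366844 0.04603804] [0.52199073 0.03639883] [0.61690325 0.0207122 ]
knob 0.005757626135135342
arm 0.037799372839857216 0.09620009358290647
corners [[0.575, -0.305], [0.578, -0.162], [0.692, -0.152], [0.681, -0.311]] c [ 0.6314 -0.2324] sides [0.107, 0.143, 0.114, 0.159] first-edge dir [0.047 0.999]
corners [[0.42, -0.281], [0.393, -0.136], [0.5, -0.112], [0.527, -0.259]] c [ 0.4602 -0.1971] sides [0.109, 0.147, 0.11, 0.15] first-edge dir [-0.18   0.984]
collar [ 0.633 -0.261]
steel [ 0.629 -0.194]
b1 [ 0.464 -0.246]
b2 [ 0.457 -0.208]
b3 [ 0.449 -0.166]
```

Lever reads 0.01–0.04 rad, centred on the red mark, and every part is well inside its tray. The gripper touches nothing, so I'm handing in.

```bash
python3 -c "
from h import *
print(telemetry.get_state()['contact_force']); print(order.sign_off())"
```

```text
[-0.28159846 -0.09812918 -0.4003105 ]
the job is handed in; nothing more can be done
None
```

The bar is bare, every part is in its tray, the lever is back in the red notch, and the job is handed in. It used about 44 s of the 210 s, and the hand-in gave no verdict.

**What I did:**
- I threw the lever to green, then slid the collar off the bar.
- I then took off the four spacers in this run: brass, brass, steel, brass, from the free end inward.
- The three brass spacers went in the yellow tray; the collar and the steel spacer went in the blue tray.
- Last, I turned the lever back to red.

**Last checks:**
- **Lever:** it measured 0.006 rad from the knob and 0.038 rad from the red arm. These differ slightly, but both are within -0.05 to 0.12.
- **Parts:** all five centres are at least about 20 mm inside the judged limits of their trays, measured in the scene picture.
- **Trays and bystanders:** the trays had not moved in any picture I checked. I did not measure the bystanders at the end. The gaskets and spanner look unmoved in the last scene crop; I did not check the bolts, screwdriver or tin.
- **Robot:** the gripper was clear of everything, with under 0.5 N on the tool.

**One correction:** on the first throw the knob slipped in the pads, with 25 N on the tool, and the lever stopped at about 1.3 rad. I re-centred it over the green mark, at about 1.4 rad, before touching the collar.

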